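Put the squeeze bottles away in the hooded crate

TASK

Lift the clear hood off the blue bottle crate and stand it right way up on the black rubber mat, where it does not get scratched. Then stand every small squeeze bottle that is left on the bench (red-capped oil bottles and white threadlock bottles with pointed tips) upright in a free cell of the crate, one bottle to a cell; they are soft and ooze when squeezed, so grip them lightly, with no more than about 30 N. When all are in, put the hood back on the crate so that it sits fully down on the rim, and leave the tools and the nut where they lie.

Things in the scene. Friction and masses are not known exactly. Their poses are not given: they have to be found in the camera images.
- crate: blue crate, fixed to the bench, rim 128 (x) x 214 (y) mm, 50 high, with 2 x 4 square cells of 45 x 45 mm: centres at x = -30.5 and 30.5, y = -73.5, -24.5, 24.5 and 73.5 in its frame, floor at z = 5 (a bottle in a cell has its origin there). A 16 mm wide spine parts the two rows, 4 mm walls the cells of a row, all 47 to 50 high. Origin at the centre of its underside, z up.
- hood: loose clear hood, 0.35 kg, 135 mm high with handle; foot 148 (x) x 234 (y) mm, roof top 96 mm high, hollow to 93. Goes on either way round, its y along the crate's y, with 3 mm play all round plus a flared edge; seated, its origin is 34 mm above the crate's. Lift it straight up 95 mm to clear the bottles before moving aside. Origin at the centre of its foot, z up.
- handle (a point): middle of the hood's black bar handle, 14 mm thick, 76 mm long, along the hood's y, 128 mm above the hood's foot; 25 mm of free height under the bar.
- mat: black ribbed rubber mat, 170 (x) x 255 (y) x 4 mm, fixed on the bench. Origin at the centre of its underside.
- oil_1: oil bottle: see-through body with cream label and red pointed cap; 29 mm across, 90 mm tall, straight body up to 70 mm. Stands upright on the bench at the start, or is absent. 30 to 90 g; origin at the centre of its underside, z along the bottle.
- oil_2: oil bottle: see-through body with cream label and red pointed cap; 29 mm across, 90 mm tall, straight body up to 70 mm. Stands upright on the bench at the start, or is absent. 30 to 90 g; origin at the centre of its underside, z along the bottle.
- blue_1: white bottle with a blue label and pointed tip; 27 mm across, 100 mm tall, straight body up to 78 mm. Stands upright on the bench at the start, or is absent. 30 to 90 g; origin at the centre of its underside, z along the bottle.
- blue_2: white bottle with a blue label and pointed tip; 27 mm across, 100 mm tall, straight body up to 78 mm. Stands upright on the bench at the start, or is absent. 30 to 90 g; origin at the centre of its underside, z along the bottle.
- white_1: bigger all-white bottle with pointed tip; 33 mm across, 115 mm tall, straight body up to 88 mm. Stands upright on the bench at the start, or is absent. 30 to 90 g; origin at the centre of its underside, z along the bottle.
- white_2: bigger all-white bottle with pointed tip; 33 mm across, 115 mm tall, straight body up to 88 mm. Stands upright on the bench at the start, or is absent. 30 to 90 g; origin at the centre of its underside, z along the bottle.
- oil_0: oil bottle: see-through body with cream label and red pointed cap; 29 mm across, 90 mm tall, straight body up to 70 mm. Already stands in a cell of the crate under the hood at the start, or is absent. Origin at the centre of its underside, z along the bottle.
- blue_0: white bottle with a blue label and pointed tip; 27 mm across, 100 mm tall, straight body up to 78 mm. Already stands in a cell of the crate under the hood at the start, or is absent. Origin at the centre of its underside, z along the bottle.
- white_0: bigger all-white bottle with pointed tip; 33 mm across, 115 mm tall, straight body up to 88 mm. Already stands in a cell of the crate under the hood at the start, or is absent. Origin at the centre of its underside, z along the bottle.
- driver_teal: screwdriver with teal handle, lying, 192 mm long; not part of the job. Origin at the middle of its underside.
- ratchet: ratchet with black grip, lying, 215 mm long; not part of the job. Origin at the middle of its underside.
- wrench_19: combination wrench, lying, 235 mm long; not part of the job. Origin at the middle of its underside.
- marker: black paint marker, lying, 130 mm long; not part of the job. Origin at the middle of its underside.
- nut_m20: loose steel hexagon nut, 33 mm across, 16 mm high; not part of the job. Origin at the middle of its underside.

How it is judged:
On the way, in this order (a step that is already met when the one before it is completed fails the run):
1. the hood stands right way up on the mat, released (horizontal distance between hood and mat below 0.06 m and height (world z) of hood below 0.012 m and angle between hood's own z axis and vertical below 0.06 rad and contact force between the fingers and hood below 0.5 N), for 0.2 s.
2. every bottle stands upright in a cell of the uncovered crate, released (x of oil_1 in the frame of crate between -0.055 and 0.055 m and y of oil_1 in the frame of crate between -0.097 and 0.097 m and z of oil_1 in the frame of crate between 0 and 0.01 m and angle between each of oil_1, oil_2, blue_1, blue_2, white_1, white_2, oil_0, blue_0, white_0's own z axis and vertical below 0.12 rad and x of oil_2 in the frame of crate between -0.055 and 0.055 m and y of oil_2 in the frame of crate between -0.097 and 0.097 m and z of oil_2 in the frame of crate between 0 and 0.01 m and x of blue_1 in the frame of crate between -0.055 and 0.055 m and y of blue_1 in the frame of crate between -0.097 and 0.097 m and z of blue_1 in the frame of crate between 0 and 0.01 m and x of blue_2 in the frame of crate between -0.055 and 0.055 m and y of blue_2 in the frame of crate between -0.097 and 0.097 m and z of blue_2 in the frame of crate between 0 and 0.01 m and x of white_1 in the frame of crate between -0.055 and 0.055 m and y of white_1 in the frame of crate between -0.097 and 0.097 m and z of white_1 in the frame of crate between 0 and 0.01 m and x of white_2 in the frame of crate between -0.055 and 0.055 m and y of white_2 in the frame of crate between -0.097 and 0.097 m and z of white_2 in the frame of crate between 0 and 0.01 m and x of oil_0 in the frame of crate between -0.055 and 0.055 m and y of oil_0 in the frame of crate between -0.097 and 0.097 m and z of oil_0 in the frame of crate between 0 and 0.01 m and x of blue_0 in the frame of crate between -0.055 and 0.055 m and y of blue_0 in the frame of crate between -0.097 and 0.097 m and z of blue_0 in the frame of crate between 0 and 0.01 m and x of white_0 in the frame of crate between -0.055 and 0.055 m and y of white_0 in the frame of crate between -0.097 and 0.097 m and z of white_0 in the frame of crate between 0 and 0.01 m and contact force between the fingers and oil_1 below 0.5 N and contact force between the fingers and oil_2 below 0.5 N and contact force between the fingers and blue_1 below 0.5 N and contact force between the fingers and blue_2 below 0.5 N and contact force between the fingers and white_1 below 0.5 N and contact force between the fingers and white_2 below 0.5 N and horizontal distance between hood and crate above 0.15 m), for 0.2 s.
At the end, for the whole second after the job is handed in: every bottle stands upright (within 0.12 rad) on the floor of a cell of the crate, one to a cell (two do not fit in one); the hood is back on the crate, level, fully down on the rim (within 4.5 mm) and at rest (x of oil_1 in the frame of crate between -0.055 and 0.055 m and y of oil_1 in the frame of crate between -0.097 and 0.097 m and z of oil_1 in the frame of crate between 0 and 0.01 m and angle between each of oil_1, oil_2, blue_1, blue_2, white_1, white_2, oil_0, blue_0, white_0's own z axis and vertical below 0.12 rad and x of oil_2 in the frame of crate between -0.055 and 0.055 m and y of oil_2 in the frame of crate between -0.097 and 0.097 m and z of oil_2 in the frame of crate between 0 and 0.01 m and x of blue_1 in the frame of crate between -0.055 and 0.055 m and y of blue_1 in the frame of crate between -0.097 and 0.097 m and z of blue_1 in the frame of crate between 0 and 0.01 m and x of blue_2 in the frame of crate between -0.055 and 0.055 m and y of blue_2 in the frame of crate between -0.097 and 0.097 m and z of blue_2 in the frame of crate between 0 and 0.01 m and x of white_1 in the frame of crate between -0.055 and 0.055 m and y of white_1 in the frame of crate between -0.097 and 0.097 m and z of white_1 in the frame of crate between 0 and 0.01 m and x of white_2 in the frame of crate between -0.055 and 0.055 m and y of white_2 in the frame of crate between -0.097 and 0.097 m and z of white_2 in the frame of crate between 0 and 0.01 m and x of oil_0 in the frame of crate between -0.055 and 0.055 m and y of oil_0 in the frame of crate between -0.097 and 0.097 m and z of oil_0 in the frame of crate between 0 and 0.01 m and x of blue_0 in the frame of crate between -0.055 and 0.055 m and y of blue_0 in the frame of crate between -0.097 and 0.097 m and z of blue_0 in the frame of crate between 0 and 0.01 m and x of white_0 in the frame of crate between -0.055 and 0.055 m and y of white_0 in the frame of crate between -0.097 and 0.097 m and z of white_0 in the frame of crate between 0 and 0.01 m and z of hood in the frame of crate between 0.03 and 0.0385 m and horizontal distance between hood and crate below 0.01 m and angle between hood's own z axis and vertical below 0.03 rad and linear speed of hood below 0.02 m/s); the robot touches nothing.
It fails at once if a bottle is squeezed: the pads press on it with more than 80 N in all (both pads together, that is a 40 N grip) (contact force between the fingers and oil_1 above 80 N or contact force between the fingers and oil_2 above 80 N or contact force between the fingers and blue_1 above 80 N or contact force between the fingers and blue_2 above 80 N or contact force between the fingers and white_1 above 80 N or contact force between the fingers and white_2 above 80 N or contact force between the fingers and oil_0 above 80 N or contact force between the fingers and blue_0 above 80 N or contact force between the fingers and white_0 above 80 N).
It fails at once if a bystander (screwdriver, ratchet, wrench, marker or nut) is moved more than 40 mm (distance of any of driver_teal, ratchet, wrench_19, marker, nut_m20 from where it was at the start of the episode above 0.04 m).
Of oil_0, blue_0, white_0 only 1 to 2 are there at a start; the rules pass over those that are not, and their reading is None.
Of oil_1, oil_2, blue_1, blue_2, white_1, white_2 only 4 to 6 are there at a start; the rules pass over those that are not, and their reading is None.
At some moment in a run one of hood may be knocked a few centimetres aside while the robot is not near it.
It also fails if it takes over 210 s, if anything falls off the work surface, if the arm or the gripper's body presses on something with over 40 N, if the wrist force passes 120 N, or if a joint passes its speed limit or range.

ROBOT

A 6-joint arm with a two-finger parallel gripper is mounted at the origin on a cart in front of the work surface, level with it; the furniture and walls round the work are solid. World frame = base frame: x ahead of the robot, y to its left, z up, the work surface at z = 0. Lengths are in m, angles in rad, forces in N, time in s.
With the tool pointing down it reaches from about 0.4 to 0.825 m from the base axis. Payload 7 kg.
Tool frame: the origin (TCP) lies at the very end of the fingers, on their centre line; the grasp point (between the pads) lies arm.hold_point_z behind it (arm.hold_point_z is the distance from the TCP to the grasp point, in m); z points along the fingers, y is the line along which they close (so a half turn about z gives the same grasp; the last joint's range is limited). The gripper opens to 88 mm and grips with 3 to 60 N. Pads are 19 mm wide; open, the fingers measure 130 mm over their backs; the gripper's body (78 mm by 193 mm) begins 47 mm behind the grasp point.
Start: joints at [-0.819, 0.359, 0.012, 0, -1.224, -0.288], TCP at [0.302, -0.604, 0.227] pointing down, gripper open.
Joint ranges: [-3.07, 3.07], [-1.43, 2.12], [-1.02, 1.25], [-3.03, 1.67], [-3.05, -0], [-3.03, 3.03]. Speed limits (rad/s): [2.39, 2.39, 3.01, 3.14, 3.14, 3.14].

INTERFACE

Orientations are given as [roll, pitch, yaw] about the fixed x, y, z axes, in that order (R = Rz(yaw) Ry(pitch) Rx(roll)).
In Python, from station import arm, optics gives the robot as it stands (arm), with the cameras (optics).
- The arm moves only by the tool nudge_tcp, called after "Emit:" as a command line: name --argument value ..., lists and objects as JSON in quotes. Schema: {"type":"object","properties":{"moves":{"type":"string"},"grip_force":{"type":"number"},"only":{"type":"string"},"quiet":{"type":"boolean"},"lines":{"type":"string"}},"required":["moves"],"additionalProperties":false}. moves is a string of 1 to 20 rows, one to a line, with the numbers parted by commas; each row has 5 numbers: the finger opening in m, then dx, dy, dz in normalised numbers (1 is 0.6 m), then a turn about the tool's z in a scale on which 1.0 is 2 pi rad; each row is the pose to reach, as a shift and turn from the pose commanded when the call began, along the tool's axes at that moment; what a row does not reach only later rows make up. A row lasts 1/12 s, in which the tool goes at most 0.0417 m and 0.125 rad, less where a joint would pass 70% of its speed; a pose out of reach is approached as far as the arm can. The fingers move at their own pace and stop on an object; grip_force is the grip in N (left out, the last holds). Time passes only in rows, so rows that do not move let the fingers close. The tool returns the time, the measured TCP pose, the force, the opening and the grip force at its end. only (a regular expression) keeps the lines of the reply that match it, lines (a string "A,B") keeps lines A to B, and quiet returns only ok. Input that does not fit is refused with a message, and nothing moves.
- arm.get_state(): the state, without advancing time (a new reading comes with each control period).
- optics.grab_frame(name): name is "side" or "top" or "wrist"; returns the picture (420x560x3 uint8, red, green, blue); there is no depth.
- optics.camera_params(name): a dict with "fx", "fy", "cx", "cy" (pixels), "T" (4x4, takes a point from camera to world coordinates); the wrist camera has in their place "hand_eye" (4x4, takes a point from camera to tool coordinates, whose origin is the TCP and whose axes are the flange's). Camera axes: x right, y down, z forward; pixel columns grow to the right and rows downward; lengths in m; the calibration is good to about 2 mm. A picture is of the moment at which its call begins: read the wrist's pose just before it. camera_params takes no time and is no camera call.
- arm.job_done(): hands the job in; it is judged then, once.
The state is a dict: "t": time; "q": joint angles; "qd": joint speeds; "joint_efforts": joint torques, N m; "eef_pos": TCP position; "ee_rot": TCP orientation; "force": force on the tool from outside, world axes, zero at the start; "moment": the same for the moment, N m; "width": finger opening in m; "gripper_force": force on a finger pad.
Only numpy, scipy, OpenCV 4.12 (cv2) and the standard library are available. Lean on these libraries where they do the work, as an engineer would, in place of code of your own. Each camera call takes 0.05 s, during which the arm holds its last target. There are 200 camera calls.

## Working session

There is one attempt and no reset: what is moved stays moved. The work goes in short steps, Python scripts to look and compute and a tool call to move; the robot and the scene stay as the last step left them, time stands still between calls to the robot, and variables do not carry over. Pictures are saved under pics/ and viewed, at most 14 in all, crops included, and the job is handed in when it is done.

```bash
ls; mkdir -p pics
```

Run:
```python
from station import arm, optics
import cv2
print(arm.get_state()); print(arm.hold_point_z)
for n in ("top","side","wrist"):
    print(n,optics.camera_params(n))
for n in ("top","side"):
    cv2.imwrite(f"pics/{n}0.png",cv2.cvtColor(optics.grab_frame(n),cv2.COLOR_RGB2BGR))
```

```text
pics
station.py
{'t': 0.0, 'q': array([-8.18914763e-01,  3.59405321e-01,  1.10305359e-02, -3.52101329e-04,
       -1.22413174e+00, -2.88086145e-01]), 'qd': array([ 0.00100011, -0.00032435,  0.00252289,  0.0015751 ,  0.00047172,
       -0.00060101]), 'joint_efforts': array([ 7.45779507e-04, -5.82715845e+01,  2.93058068e+01,  6.99703261e+00,
        6.98031407e-03, -1.52005596e-04]), 'eef_pos': array([ 0.30168782, -0.60325109,  0.22559811]), 'ee_rot': array([ 3.13985888e+00, -1.68591817e-04, -2.67791700e+00]), 'force': array([-0.3752666 ,  0.31953188,  0.05930039]), 'moment': array([-0.01766957, -0.03544867,  0.028214  ]), 'gripper_force': 0.0, 'width': 0.08772326415156186}
0.0188
top {'fx': 409.07570369343597, 'fy': 409.07570369343597, 'cx': 279.50564182278305, 'cy': 203.14167394354965, 'T': array([[-0.00323099, -0.98810309,  0.15375908,  0.37824776],
       [-0.99998603,  0.00383569,  0.00363628, -0.06399925],
       [-0.0041828 , -0.15374518, -0.98810168,  1.36630583],
       [ 0.        ,  0.        ,  0.        ,  1.        ]])}
side {'fx': 505.4306480384599, 'fy': 505.4306480384599, 'cx': 278.6709445878391, 'cy': 209.40525003362112, 'T': array([[-0.33847248, -0.41329836,  0.8453525 , -0.93469225],
       [-0.94077894,  0.1302353 , -0.31300758,  0.47822281],
       [ 0.01927078, -0.90123428, -0.43290346,  0.88901667],
       [ 0.        ,  0.        ,  0.        ,  1.        ]])}
wrist {'fx': 312.0566705459308, 'fy': 312.0566705459308, 'cx': 278.9526748637058, 'cy': 208.53306559049443, 'hand_eye': array([[ 1.16989592e-03, -9.55403400e-01, -2.95301499e-01,
         8.05738450e-02],
       [ 9.99999284e-01,  1.04281756e-03,  5.87818341e-04,
        -2.11276275e-04],
       [-2.53658052e-04, -2.95301975e-01,  9.55403935e-01,
        -1.57688570e-01],
       [ 0.00000000e+00,  0.00000000e+00,  0.00000000e+00,
         1.00000000e+00]])}
```

View pics/top0.png

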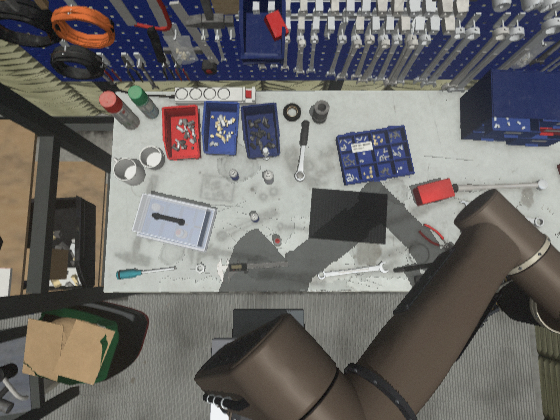

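View pics/side0.png

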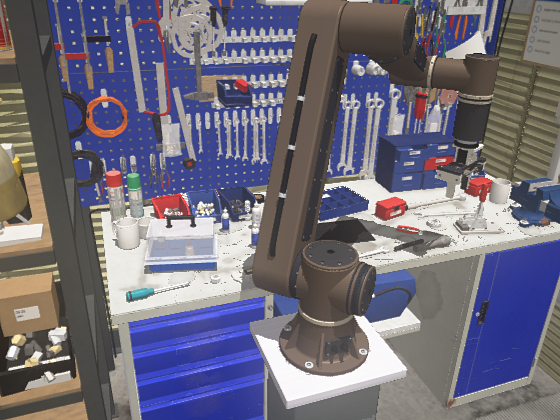

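The top view shows the hood with its handle at about (168,216), the mat at (348,216), and bottles near (235,175), (268,177), (254,216) and (277,240). I'll enlarge it.

Create h.py:
```python
import cv2, numpy as np
from scipy.spatial.transform import Rotation as R
from station import arm, optics
def pose():
    s=arm.get_state(); T=np.eye(4); T[:3,:3]=R.from_euler('xyz',s['ee_rot']).as_matrix(); T[:3,3]=s['eef_pos']; return T
def cam(n):
    c=optics.camera_params(n); return c, (pose()@c['hand_eye'] if n=='wrist' else c['T'])
def ray(c,T,px):
    px=np.atleast_2d(px).astype(float)
    d=np.c_[(px[:,0]-c['cx'])/c['fx'],(px[:,1]-c['cy'])/c['fy'],np.ones(len(px))]@T[:3,:3].T
    return T[:3,3],d
def atz(c,T,px,z):
    o,d=ray(c,T,px); return o+d*((z-o[2])/d[:,2])[:,None]
def proj(c,T,P):
    p=(np.atleast_2d(P)-T[:3,3])@T[:3,:3]; return np.c_[c['cx']+c['fx']*p[:,0]/p[:,2],c['cy']+c['fy']*p[:,1]/p[:,2]]
def tri(obs):  # list of (c,T,px)
    A=np.zeros((3,3));b=np.zeros(3)
    for c,T,px in obs:
        o,d=ray(c,T,px); d=d[0]/np.linalg.norm(d[0]); M=np.eye(3)-np.outer(d,d); A+=M;b+=M@o
    return np.linalg.solve(A,b)
def shot(n,name):
    r=cam(n); im=optics.grab_frame(n); cv2.imwrite(f'pics/{name}.png',cv2.cvtColor(im,cv2.COLOR_RGB2BGR)); return r,im
def crop(src,dst,x0,y0,x1,y1,s):
    im=cv2.imread(f'pics/{src}.png')[y0:y1,x0:x1]; cv2.imwrite(f'pics/{dst}.png',cv2.resize(im,None,fx=s,fy=s,interpolation=cv2.INTER_CUBIC))
def go(x,y,z,yaw=None):
    """shift in tool axes to TCP target; yaw = world direction of the tool's y (mod pi)"""
    T=pose(); d=T[:3,:3].T@(np.array([x,y,z])-T[:3,3]); out=list(np.round(d,4))
    if yaw is not None:
        a=np.arctan2(T[1,1],T[0,1]); t=(yaw-a+np.pi/2)%np.pi-np.pi/2; out.append(round(float(-t*1),4))
    return out
```

Run:
```python
from h import *
crop('top0','c1',100,120,400,290,2.66)
```

```text
(no output)
```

View pics/c1.png

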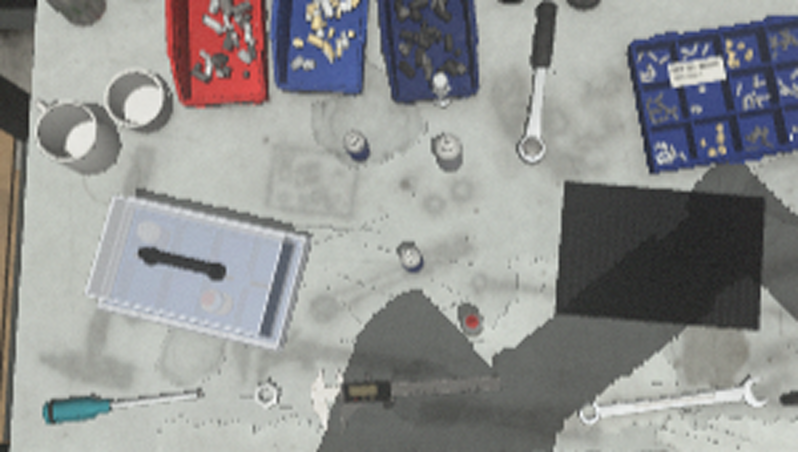

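Enlarged: two blue bottles at (357,145) and (410,257), whites at (447,152) and (441,85), and an oil bottle at (471,322). Under the hood there is a white or blue one at (150,230) and an oil one at (215,300). The handle runs from (145,256) to (220,271). Next, rough world positions.

Run:
```python
from h import *
np.set_printoptions(precision=4,suppress=True)
c,T=cam('top')
f=lambda u,v:(100+u/2.66,120+v/2.66)
print('handle',atz(c,T,[f(145,256),f(220,271)],.165))
for n,u,v,z in [('blueA',354,140,.1),('whiteA',447,143,.115),('blueB',408,250,.1),('oil',472,322,.09),('w2',441,78,.115)]: print(n,atz(c,T,[f(u,v)],z))
print('mat',atz(c,T,[f(567,182),f(765,198),f(757,330),f(557,314)],.004))
print('tools',atz(c,T,[f(45,411),f(203,394),f(266,395),f(345,390),f(498,383),f(590,413),f(760,392),f(532,150),f(545,5)],.005))
print('incr',atz(c,T,[f(150,230),f(212,300)],.1))
# current tool y dir
P=pose();print(P)
```

Run:
```python
from h import *
print(go(.53,-.03,.32,np.radians(-11.5)))
```

```text
[np.float64(-0.4606), np.float64(0.4108), np.float64(-0.0937), -0.9064]
```

Units first: shifts go in shares of 0.6 m and turns go in shares of 2 pi rad. So -0.46 m is -0.7667, 0.41 m is 0.6833, -0.906 rad is -0.1442.

Emit:
nudge_tcp --moves "0.088,0,0,-0.0667,-0.0159\n0.088,0,0,-0.1333,-0.0318\n0.088,-0.7667,0.6833,-0.1567,-0.1442\n0.088,-0.7667,0.6833,-0.1567,-0.1442\n0.088,-0.7667,0.6833,-0.1567,-0.1442\n0.088,-0.7667,0.6833,-0.1567,-0.1442\n0.088,-0.7667,0.6833,-0.1567,-0.1442\n0.088,-0.7667,0.6833,-0.1567,-0.1442\n0.088,-0.7667,0.6833,-0.1567,-0.1442\n0.088,-0.7667,0.6833,-0.1567,-0.1442\n0.088,-0.7667,0.6833,-0.1567,-0.1442\n0.088,-0.7667,0.6833,-0.1567,-0.1442\n0.088,-0.7667,0.6833,-0.1567,-0.1442\n0.088,-0.7667,0.6833,-0.1567,-0.1442\n0.088,-0.7667,0.6833,-0.1567,-0.1442\n0.088,-0.7667,0.6833,-0.1567,-0.1442\n0.088,-0.7667,0.6833,-0.1567,-0.1442\n0.088,-0.7667,0.6833,-0.1567,-0.1442\n0.088,-0.7667,0.6833,-0.1567,-0.1442\n0.088,-0.7667,0.6833,-0.1567,-0.1442"

```text
t: 1.77
eef_pos: [0.5297, -0.0311, 0.3202]
ee_rot: [3.141, -0.0, -1.771]
force: [-0.5, -0.4, 0.4]
width: 0.0877
gripper_force: 0.0
```

Run:
```python
from h import *
import pickle
r,im=shot('wrist','w1'); pickle.dump(r,open('w1.pkl','wb'))
shot('top','top1')
print(go(.519,.269,.32,np.radians(-11.5)))
crop('w1','w1b',0,0,560,420,1.42)
```

```text
[np.float64(-0.2927), np.float64(0.0707), np.float64(0.0005), -0.0011]
```

View pics/w1b.png

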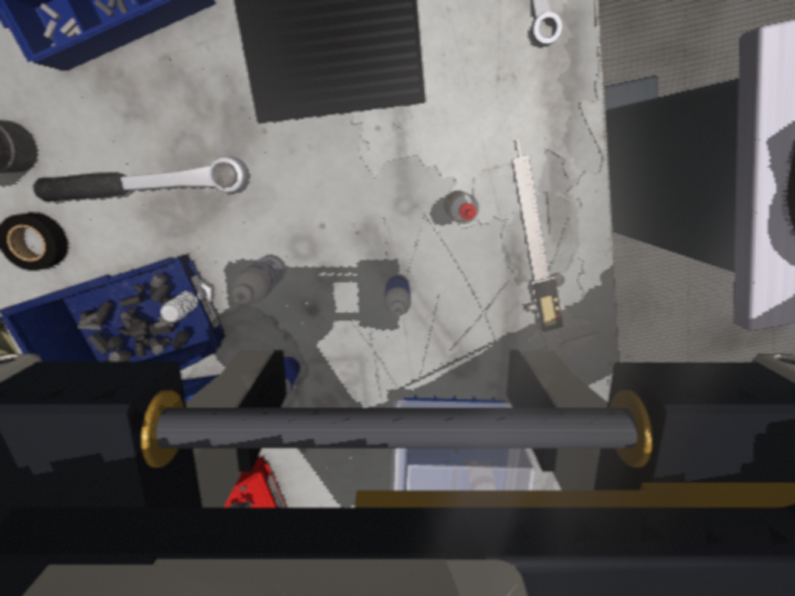

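The wrist image shows the oil cap at (466,210), blueB at (397,295), whiteA at (250,288), blueA partly hidden at (290,370), and something unclear near the bin at (180-205,285-305). I'll zoom in on that.

Run:
```python
from h import *
import pickle
c,T=pickle.load(open('w1.pkl','rb'))
np.set_printoptions(precision=1,suppress=True)
print(proj(c,T,[[.7453,-.0166,.115],[.72,-.0166,0],[.74,-.0166,0],[.8,-.02,.03]])*1.42)
a=cv2.imread('pics/w1.png')[170:270,100:230]; b=cv2.imread('pics/top1.png')[130:190,220:310]
s=cv2.imread('pics/side0.png')[190:280,200:290]
o=[cv2.resize(i,(int(i.shape[1]*390/i.shape[0]/1.3),300),interpolation=3) for i in (a,b)]
o.append(cv2.resize(s,(300,300)))
h=cv2.hconcat([cv2.copyMakeBorder(i,0,0,0,0,0) for i in o]); print(h.shape); cv2.imwrite('pics/z1.png',h[:,:] if h.shape[1]<=800 else cv2.resize(h,(800,int(300*800/h.shape[1]))))
```

```text
[[156.7 323.8]
 [231.2 283.1]
 [214.  286.5]
 [147.9 302. ]]
(300, 1140, 3)
```

View pics/z1.png

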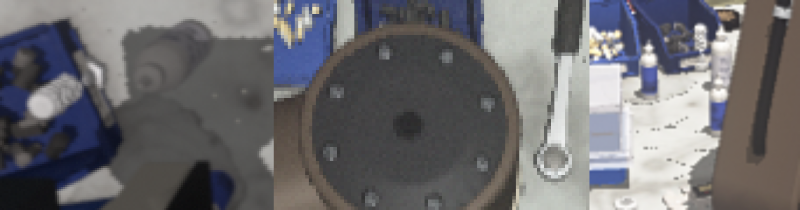

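The object by the bin looks narrower than any target bottle, so I'll look at it closely later. First I check the handle height from both fixed views.

Run:
```python
from h import *
np.set_printoptions(precision=4,suppress=True)
ct,Tt=cam('top'); cs,Ts=cam('side')
# dark handle pixels
t=cv2.imread('pics/top0.png'); s=cv2.imread('pics/side0.png')
def blob(im,x0,y0,x1,y1,th=70):
    m=(im[y0:y1,x0:x1].max(2)<th).astype(np.uint8); n,l,st,ce=cv2.connectedComponentsWithStats(m); k=1+np.argmax(st[1:,4]); ys,xs=np.where(l==k)
    p=np.c_[xs+x0,ys+y0].astype(float); mu=p.mean(0); u,sv,vt=np.linalg.svd(p-mu); pr=(p-mu)@vt[0]; return mu,mu+vt[0]*pr.min(),mu+vt[0]*pr.max(),len(p)
bt=blob(t,140,200,200,235); bs=blob(s,155,210,215,235); print(bt); print(bs)
P=atz(ct,Tt,[bt[0],bt[1],bt[2]],.165); print(P, np.degrees(np.arctan2(*(P[1]-P[2])[[1,0]])))
print(proj(cs,Ts,P))
crop('side0','z2',130,190,260,290,6)
```

```text
(array([167.5192, 218.0288]), array([151.8956, 214.4565]), array([182.6592, 221.4906]), 104)
(array([171.4118, 220.7941]), array([165.8232, 223.8425]), array([180.7466, 215.7022]), 34)
[[0.5219 0.2719 0.165 ]
 [0.5327 0.3187 0.165 ]
 [0.5114 0.2267 0.165 ]] 76.96442792893647
[[180.4139 216.8275]
 [165.0591 217.362 ]
 [195.15   216.3145]]
```

View pics/z2.png

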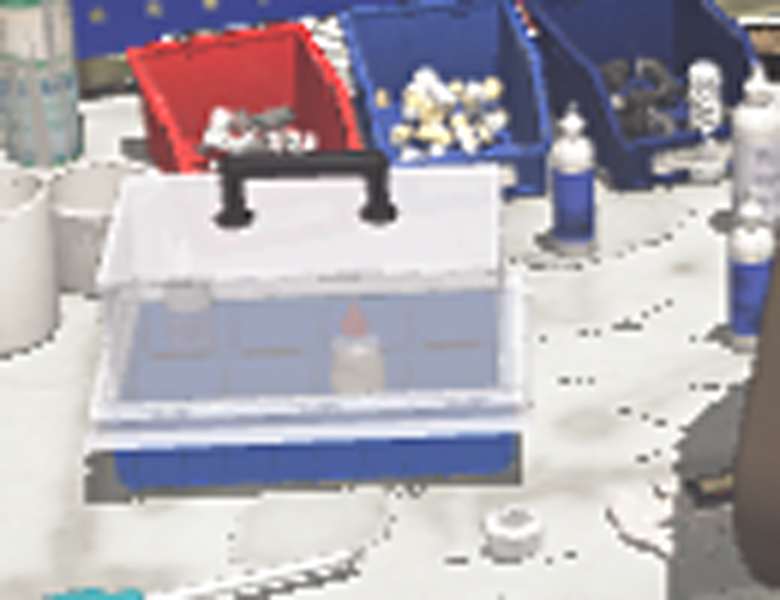

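The side crop shows the bar at crop (237–375, 163), which is px (181,217). That matches the projected (180.4,216.8), so the height of 0.165 is confirmed. The white thing at the bin is a tube or label on the bin front, not a bottle. I'm moving over the handle.

In the tool's units: -0.295 m is -0.4917, 0.068 m is 0.1133, 0.0165 rad is 0.0026.

Emit:
nudge_tcp --moves "0.088,-0.4917,0.1133,0,0.0026\n0.088,-0.4917,0.1133,0,0.0026\n0.088,-0.4917,0.1133,0,0.0026\n0.088,-0.4917,0.1133,0,0.0026\n0.088,-0.4917,0.1133,0,0.0026\n0.088,-0.4917,0.1133,0,0.0026\n0.088,-0.4917,0.1133,0,0.0026\n0.088,-0.4917,0.1133,0,0.0026\n0.088,-0.4917,0.1133,0,0.0026\n0.088,-0.4917,0.1133,0,0.0026"

```text
t: 2.7
eef_pos: [0.5222, 0.271, 0.3203]
ee_rot: [3.141, -0.001, -1.788]
force: [-0.3, -0.6, -0.0]
width: 0.0876
gripper_force: 0.0
```

Run:
```python
from h import *
print(go(.522,.272,.2,np.radians(-12.5)))
shot('top','top2'); shot('wrist','w2')
```

```text
[np.float64(-0.0011), np.float64(0.0004), np.float64(0.1203), 0.0007]
```

View pics/w2.png

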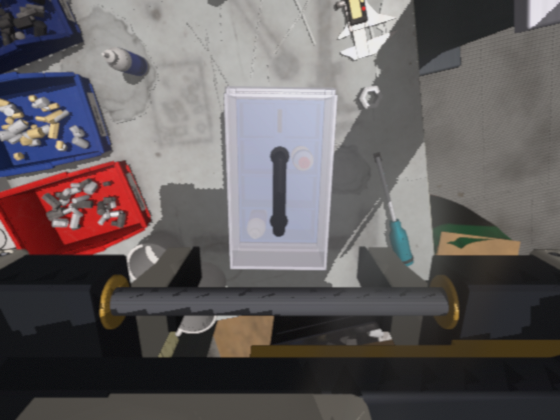

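The hood is in full view, with the bar from (279,155) to (279,228) and aligned with the image axis. I'll check its centre.

Run:
```python
from h import *
np.set_printoptions(precision=4,suppress=True)
c,T=cam('wrist'); t=cv2.imread('pics/w2.png')[140:245,262:296].max(2)
ys,xs=np.where(t<60); print(xs.min()+262,xs.max()+262,ys.min()+140,ys.max()+140)
print(atz(c,T,[[279.5,155],[279.5,229],[279.5,192]],.165))
print(tri([(c,T,[279,192]),(*cam('top'),[167.3,218])]))
# roof/foot corners
print(atz(c,T,[[227,90],[336,91],[327,269],[231,268]],.034).mean(0))
```

```text
274 284 221 234
[[0.513  0.2315 0.165 ]
 [0.53   0.3086 0.165 ]
 [0.5212 0.2686 0.165 ]]
[0.5195 0.2636 0.1915]
[0.5255 0.294  0.034 ]
```

Emit:
nudge_tcp --moves "0.088,0,0,0.0667,0\n0.088,0,0,0.1333,0\n0.088,0,0,0.2,0\n0.088,0,0,0.2,0"

```text
t: 3.13
eef_pos: [0.5186, 0.2671, 0.1933]
ee_rot: [3.133, -0.008, -1.792]
force: [-2.3, -1.0, -1.9]
width: 0.0876
gripper_force: 0.0
```

In the tool's units: 0.057 m is 0.095, 0.04 m is 0.0667.

Emit:
nudge_tcp --moves "0.088,0,0,0.0333,0\n0.088,0,0,0.0667,0\n0.088,0,0,0.095,0\n0.088,0,0,0.095,0\n0.088,0,0,0.095,0\n0.0,0,0,0.095,0\n0.0,0,0,0.095,0\n0.0,0,0,0.095,0\n0.0,0,0,0.095,0\n0.0,0,0,0.095,0\n0.0,0,0,0.095,0\n0.0,0,0,0.095,0\n0.0,0,0,0.095,0\n0.0,0,0,0.095,0" --grip_force 50

```text
t: 4.3
eef_pos: [0.5221, 0.2714, 0.1435]
ee_rot: [3.141, -0.0, -1.788]
force: [0.2, 0.3, 0.1]
width: 0.033
gripper_force: 0.0
```

In the tool's units: -0.13 m is -0.2167, -0.11 m is -0.1833.

Emit:
nudge_tcp --moves "0.0,0,0,0,0\n0.0,0,0,0,0\n0.0,0,0,0,0\n0.0,0,0,0,0\n0.0,0,0,0,0\n0.0,0,0,0,0\n0,0,0,-0.0167,0\n0,0,0,-0.0333,0\n0,0,0,-0.0667,0\n0,0,0,-0.1,0\n0,0,0,-0.1333,0\n0,0,0,-0.1833,0\n0,0,0,-0.2167,0\n0,0,0,-0.2167,0\n0,0,0,-0.2167,0" --grip_force 60

```text
t: 5.55
eef_pos: [0.5224, 0.2718, 0.2755]
ee_rot: [-3.14, 0.003, -1.788]
force: [0.2, -0.7, -5.0]
width: 0.0123
gripper_force: 60.0
```

Run:
```python
from h import *
print(go(.546,-.291,.2755,np.radians(-5)))
```

```text
[np.float64(0.5444), np.float64(-0.1445), np.float64(-0.0014), -0.1303]
```

In the tool's units: 0.544 m is 0.9067, 0.52 m is 0.8667, -0.13 rad is -0.0207.

Emit:
nudge_tcp --moves "0,0.0333,-0.0083,0,0\n0,0.0833,-0.0217,0,0\n0,0.15,-0.04,0,0\n0,0.2167,-0.0567,0,-0.0016\n0,0.2833,-0.075,0,-0.0032\n0,0.35,-0.0933,0,-0.0064\n0,0.4167,-0.11,0,-0.008\n0,0.4833,-0.1283,0,-0.0111\n0,0.55,-0.1467,0,-0.0127\n0,0.6167,-0.1633,0,-0.0159\n0,0.6833,-0.1817,0,-0.0175\n0,0.75,-0.2,0,-0.0207\n0,0.8167,-0.2167,0,-0.0207\n0,0.8667,-0.23,0,-0.0207\n0,0.9067,-0.24,0,-0.0207\n0,0.9067,-0.24,0,-0.0207\n0,0.9067,-0.24,0,-0.0207\n0,0.9067,-0.24,0,-0.0207"

```text
t: 7.05
eef_pos: [0.5447, -0.2905, 0.2723]
ee_rot: [3.139, 0.001, -1.659]
force: [-0.6, 0.4, -3.5]
width: 0.0126
gripper_force: 60.0
```

Run:
```python
from h import *
crop('top2','t2b',0,0,560,420,1.42)
r,im=shot('wrist','w3'); shot('top','top3'); shot('side','side3')
print(go(.546,-.291,.15,np.radians(-5)))
a=cv2.imread('pics/top3.png');
cv2.imwrite('pics/t3.png',cv2.resize(a[100:300,100:460],None,fx=2.2,fy=2.2,interpolation=2))
```

```text
[np.float64(0.0012), np.float64(-0.0007), np.float64(0.1234), 0.001]
```

View pics/t3.png

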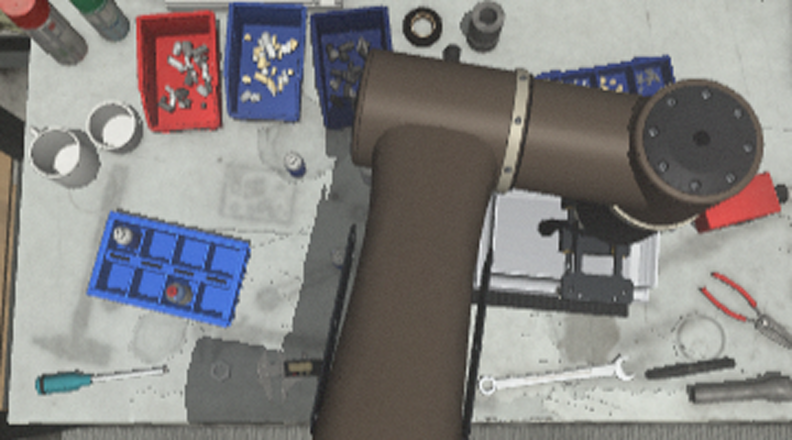

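Hood is held above the mat, the crate is uncovered with a white bottle in its far-left cell (123,235) and an oil bottle in the second near cell (178,290). Lowering the hood.

In the tool's units: 0.16 m is 0.2667, 0.159 m is 0.265.

Emit:
nudge_tcp --moves "0,0.0017,0,0.0667,0\n0,0.0017,0,0.1333,0\n0,0.0017,0,0.1917,0\n0,0.0017,0,0.225,0\n0,0.0017,0,0.2467,0\n0,0.0017,0,0.2567,0\n0,0.0017,0,0.2617,0\n0,0.0017,0,0.265,0\n0,0.0017,0,0.2667,0\n0,0.0017,0,0.2667,0\n0,0.0017,0,0.2667,0"

```text
t: 8.12
eef_pos: [0.5459, -0.2919, 0.1146]
ee_rot: [-3.14, -0.0, -1.658]
force: [0.0, -0.1, -3.0]
width: 0.0129
gripper_force: 60.0
```

Run:
```python
from h import *
np.set_printoptions(precision=4,suppress=True)
c,T=cam('top')
f=lambda p:(100+p[0]/2.2,100+p[1]/2.2)
P=atz(c,T,[f(p) for p in [(113,210),(250,240),(235,326),(90,294)]],.05)
print(P,P.mean(0),np.linalg.norm(P[0]-P[1]),np.linalg.norm(P[0]-P[3]))
a=cv2.imread('pics/top3.png')[185:260,135:220]
hsv=cv2.cvtColor(a,cv2.COLOR_BGR2HSV); m=((hsv[...,0]>100)&(hsv[...,0]<125)&(hsv[...,1]>120)).astype(np.uint8)
ct=max(cv2.findContours(m,0,2)[0],key=cv2.contourArea); print(cv2.contourArea(ct)); r=cv2.boxPoints(cv2.minAreaRect(ct))+[135,185]; print(r)
P=atz(c,T,r,.05); print(P,P.mean(0),np.linalg.norm(np.diff(P,axis=0),axis=1))
```

```text
[[0.6101 0.3598 0.05  ]
 [0.5643 0.1551 0.05  ]
 [0.4379 0.1742 0.05  ]
 [0.4853 0.388  0.05  ]] [0.5244 0.2693 0.05  ] 0.20982834236731654 0.1279535053854125
2489.0
[[139.2262 233.2885]
 [148.2754 194.8295]
 [213.8787 210.2656]
 [204.8295 248.7246]]
[[0.4865 0.3935 0.05  ]
 [0.6123 0.37   0.05  ]
 [0.5605 0.1542 0.05  ]
 [0.4362 0.1805 0.05  ]] [0.5239 0.2746 0.05  ] [0.128 0.222 0.127]
```

In the tool's units: 0.003 m is 0.005, 0.002 m is 0.0033.

Emit:
nudge_tcp --moves "0,0,0,0.0033,0\n0,0,0,0.005,0\n0,0,0,0.005,0\n0,0,0,0.005,0"

```text
t: 8.45
eef_pos: [0.5468, -0.2923, 0.1132]
ee_rot: [-3.138, -0.001, -1.657]
force: [-2.0, 2.8, 9.9]
width: 0.0124
gripper_force: 60.0
```

In the tool's units: -0.2 m is -0.3333, -0.16 m is -0.2667.

Emit:
nudge_tcp --moves "0.06,0,0,0,0\n0.06,0,0,0,0\n0.06,0,0,0,0\n0.06,0,0,0,0\n0.06,0,0,0,0\n0.06,0,0,0,0\n0.06,0,0,-0.0667,0\n0.06,0,0,-0.1333,0\n0.06,0,0,-0.2,0\n0.08,0,0,-0.2667,0\n0.08,0,0,-0.3333,0\n0.08,0,0,-0.3333,0\n0.08,0,0,-0.3333,0" --grip_force 15

```text
t: 9.53
eef_pos: [0.5464, -0.2922, 0.3138]
ee_rot: [-3.136, -0.001, -1.658]
force: [0.5, 0.9, -1.0]
width: 0.0786
gripper_force: 0.0
```

Run:
```python
from h import *
print(go(.50,.13,.35,np.radians(-12.5)))
shot('wrist','w4')
```

```text
[np.float64(-0.4165), np.float64(0.0829), np.float64(-0.037), 0.1307]
```

In the tool's units: -0.42 m is -0.7, -0.04 m is -0.0667, 0.131 rad is 0.0208.

Emit:
nudge_tcp --moves "0.08,-0.0667,0.0133,0,0\n0.08,-0.7,0.0367,-0.0333,0.0208\n0.08,-0.7,0.0367,-0.0333,0.0208\n0.08,-0.7,0.0367,-0.0333,0.0208\n0.08,-0.7,0.0367,-0.0333,0.0208\n0.08,-0.7,0.0367,-0.0333,0.0208\n0.08,-0.7,0.0367,-0.0333,0.0208\n0.08,-0.7,0.0367,-0.0333,0.0208\n0.08,-0.7,0.0367,-0.0333,0.0208\n0.08,-0.7,0.0367,-0.0333,0.0208\n0.08,-0.7,0.0367,-0.0333,0.0208\n0.08,-0.7,0.0367,-0.0333,0.0208\n0.08,-0.7,0.0367,-0.0333,0.0208\n0.08,-0.7,0.0367,-0.0333,0.0208"

```text
t: 10.75
eef_pos: [0.5598, 0.1278, 0.3295]
ee_rot: [3.14, -0.001, -1.789]
force: [0.2, -0.7, -0.4]
width: 0.0799
gripper_force: 0.0
```

Run:
```python
from h import *
import pickle
pickle.dump(shot('wrist','w5')[0],open('w5.pkl','wb'))
shot('top','top5')
print(go(.522,.272,.32,np.radians(-12.5)))
```

```text
[np.float64(-0.133), np.float64(0.0686), np.float64(0.0101), -0.0017]
```

View pics/w5.png

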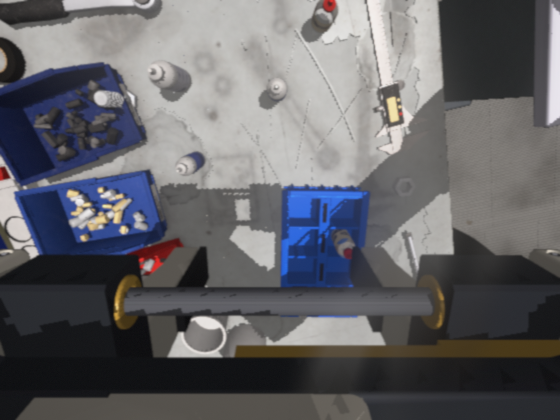

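All four bottles are in view: whiteA (160,72), blueB (277,88), blueA (187,163) and oil (326,12), plus the crate with its oil bottle. I'll go back over the crate for its pose, then make a composite of zooms.

In the tool's units: -0.133 m is -0.2217, 0.069 m is 0.115.

Emit:
nudge_tcp --moves "0.08,-0.2217,0.115,0,0\n0.08,-0.2217,0.115,0,0\n0.08,-0.2217,0.115,0,0\n0.08,-0.2217,0.115,0,0\n0.08,-0.2217,0.115,0,0\n0.08,-0.2217,0.115,0,0"

```text
t: 11.35
eef_pos: [0.5214, 0.2735, 0.3303]
ee_rot: [3.141, -0.0, -1.788]
force: [0.1, -0.8, -0.5]
width: 0.0797
gripper_force: 0.0
```

Run:
```python
from h import *
import pickle
pickle.dump(shot('wrist','w6')[0],open('w6.pkl','wb'))
def z(src,x,y,w,h,s): return cv2.resize(cv2.imread(f'pics/{src}.png')[y:y+h,x:x+w],None,fx=s,fy=s,interpolation=3)
# crops of 50x50 at x5 =250
row1=cv2.hconcat([z('w5',140,50,50,50,5),z('w5',255,65,50,50,5),z('w5',165,140,50,50,5)])
row2=cv2.hconcat([z('w1',305,120,50,50,5),z('w1',155,170,50,50,5),z('w1',255,185,50,50,5)])
cv2.imwrite('pics/z6.png',cv2.vconcat([row1,row2]))
cv2.imwrite('pics/w6z.png',z('w6',180,60,240,200,3.2)[:600])
```

```text
(no output)
```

View pics/z6.png

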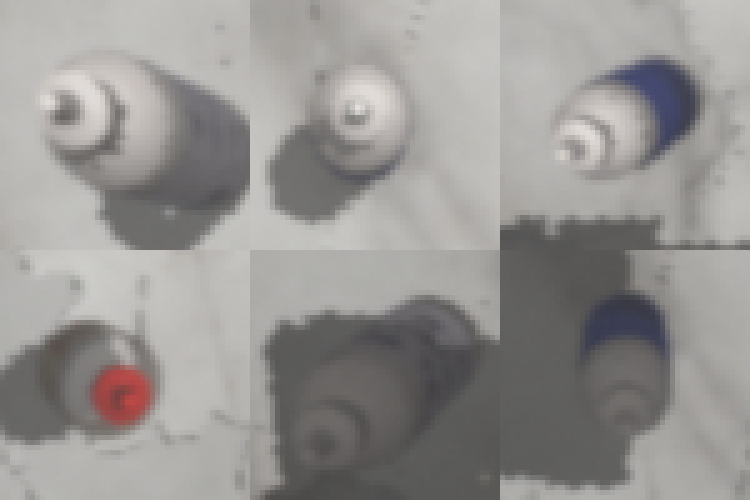

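View pics/w6z.png

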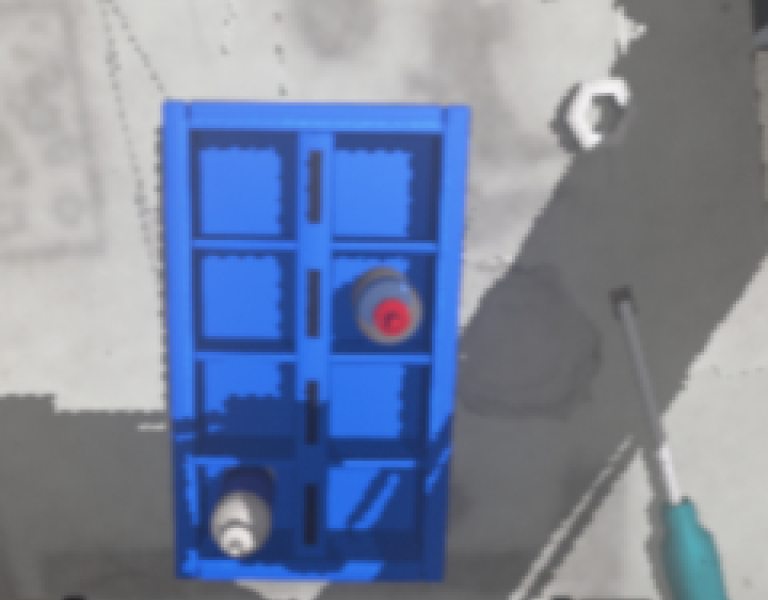

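The tips are readable: whiteA, blueB and blueA in w5, and oil, whiteA and blueB in w1. The crate rim corners in w6 are at crop (164,100), (470,107), (442,581) and (178,579), with six cells free.

Run:
```python
from h import *
import pickle
from scipy.optimize import least_squares
np.set_printoptions(precision=4,suppress=True)
w1,w5,w6=[pickle.load(open(f'{n}.pkl','rb')) for n in('w1','w5','w6')]; tp=cam('top')
f=lambda u,v:(100+u/2.66,120+v/2.66)
print('white',tri([(*w5,(149,69.6)),(*w1,(169.4,208.6))]), atz(*w5,(149,69.6),.115), atz(*w1,(169.4,208.6),.115))
print('blueB',tri([(*w5,(276,87)),(*w1,(280.4,218.4))]), atz(*w5,(276,87),.1), atz(*w1,(280.4,218.4),.1))
print('blueA',tri([(*w5,(179.4,170.4)),(*tp,f(354,138))]), atz(*w5,(179.4,170.4),.1))
print('oil',tri([(*w5,(330,3.5)),(*w1,(329.4,149.6))]), atz(*w5,(330,3.5),.09),atz(*w1,(329.4,149.6),.09))
px6=[(180+u/3.2,60+v/3.2) for u,v in[(164,100),(470,107),(442,581),(178,579)]]
# hood-first estimate order: TL=(+x,-y) TR=(-x,-y) BR=(-x,+y) BL=(+x,+y) in crate frame
L=np.array([[.064,-.107,.05],[-.064,-.107,.05],[-.064,.107,.05],[.064,.107,.05]])
t3=[(100+p[0]/2.2,100+p[1]/2.2) for p in [(250,240),(235,326),(90,294),(113,210)]]
def W(p): return L@R.from_euler('z',p[2]).as_matrix().T+[p[0],p[1],0]
for nm,obs in [('w',[(w6,px6)]),('t',[(tp,t3)]),('both',[(w6,px6),(tp,t3)])]:
    g=lambda p:np.concatenate([(proj(*c,W(p))-q).ravel() for c,q in obs]); s=least_squares(g,[.522,.272,-.21]); print(nm,s.x,np.degrees(s.x[2]),s.fun)
```

```text
white [ 0.6704 -0.0255  0.1106] [[ 0.6713 -0.0252  0.115 ]] [[ 0.666  -0.0263  0.115 ]]
blueB [0.5383 0.0207 0.0913] [[0.539  0.0212 0.1   ]] [[0.5371 0.0179 0.1   ]]
blueA [0.6732 0.0874 0.1139] [[0.6783 0.0903 0.1   ]]
oil [ 0.4598 -0.0532  0.0812] [[ 0.4616 -0.051   0.09  ]] [[ 0.4611 -0.0545  0.09  ]]
w [ 0.5226  0.2743 -0.2323] -13.310832213277145 [-0.7454 -0.2045  0.808  -0.7409  0.8328  1.0052 -0.9014  0.4171]
t [ 0.5244  0.2692 -0.2104] -12.054654105417226 [ 1.1832 -0.1048 -1.1589 -0.4818  0.2061  0.3542 -0.2164  0.2392]
both [ 0.5228  0.2735 -0.2291] -13.126494813842433 [-1.3717 -0.614   0.2369 -1.4822  0.7854  0.4542 -0.989   0.1156  0.0823
  1.0531 -3.0048  0.5487 -1.3223  0.1606 -1.0173  0.2062]
```

Run:
```python
from h import *
import pickle
np.set_printoptions(precision=4,suppress=True)
w1,w5=[pickle.load(open(f'{n}.pkl','rb')) for n in('w1','w5')]
print('tube',tri([(*w5,(97,97)),(*w1,(118,216))]))
Rc=R.from_euler('z',-13,degrees=True).as_matrix()[:2,:2]
for n,c in [('oil',(-.0305,-.0735)),('blueB',(.0305,.0245)),('blueA',(-.0305,.0735)),('white',(.0305,-.0245))]: print(n,Rc@c+[.5226,.272])
print(go(.461,-.0525,.2,np.radians(-13)))
```

```text
tube [ 0.7625 -0.0186  0.0646]
oil [0.4763 0.2072]
blueB [0.5578 0.289 ]
blueA [0.5094 0.3505]
white [0.5468 0.2413]
[np.float64(0.3306), np.float64(-0.0114), np.float64(0.1306), 0.0083]
```

In the tool's units: 0.331 m is 0.5517, 0.131 m is 0.2183, 0.008 rad is 0.0013.

Emit:
nudge_tcp --moves "0.065,0.0667,-0.0017,0,0.0013\n0.065,0.5517,-0.0183,0.2183,0.0013\n0.065,0.5517,-0.0183,0.2183,0.0013\n0.065,0.5517,-0.0183,0.2183,0.0013\n0.065,0.5517,-0.0183,0.2183,0.0013\n0.065,0.5517,-0.0183,0.2183,0.0013\n0.065,0.5517,-0.0183,0.2183,0.0013\n0.065,0.5517,-0.0183,0.2183,0.0013\n0.065,0.5517,-0.0183,0.2183,0.0013\n0.065,0.5517,-0.0183,0.2183,0.0013\n0.065,0.5517,-0.0183,0.2183,0.0013\n0.065,0.5517,-0.0183,0.2183,0.0013" --grip_force 20

```text
t: 12.4
eef_pos: [0.4608, -0.0532, 0.2002]
ee_rot: [-3.141, 0.0, -1.8]
force: [0.8, 0.8, 0.4]
width: 0.0652
gripper_force: 0.0
```

Run:
```python
from h import *
shot('wrist','w7')
print(go(.461,-.0525,.049,np.radians(-13)))
```

```text
[np.float64(0.0001), np.float64(0.0003), np.float64(0.1513), -0.0007]
```

View pics/w7.png

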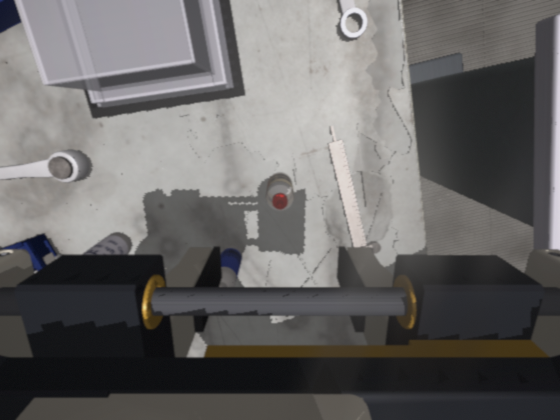

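The oil cap is at (279.5,201), centred between the fingers. I'll check its position along the tool's x axis.

Run:
```python
from h import *
import pickle
np.set_printoptions(precision=4,suppress=True)
c,T=cam('wrist'); im=cv2.imread('pics/w7.png').astype(int)[185:215,265:295]
m=(im[...,2]>im[...,1]+50); ys,xs=np.where(m); p=(xs.mean()+265,ys.mean()+185); print(p)
print(atz(c,T,p,.08),atz(c,T,p,.085))
w1=pickle.load(open('w1.pkl','rb')); print(tri([(c,T,p),(*w1,(329.4,149.0))]))
```

```text
(np.float64(279.9142857142857), np.float64(195.71428571428572))
[[ 0.4585 -0.059   0.08  ]] [[ 0.4582 -0.0603  0.085 ]]
[ 0.4584 -0.0532  0.064 ]
```

Units first: shifts go in shares of 0.6 m and turns go in shares of 2 pi rad. So 0.151 m is 0.2517, 0.002 m is 0.0033.

Emit:
nudge_tcp --moves "0.065,0.0033,0,0.0667,0\n0.065,0.0033,0,0.1333,0\n0.065,0.0033,0,0.2,0\n0.065,0.0033,0,0.2333,0\n0.065,0.0033,0,0.2517,0\n0.065,0.0033,0,0.2517,0\n0.065,0.0033,0,0.2517,0\n0.02,0.0033,0,0.2517,0\n0.02,0.0033,0,0.2517,0\n0.02,0.0033,0,0.2517,0\n0.02,0.0033,0,0.2517,0\n0.02,0.0033,0,0.2517,0\n0.02,0.0033,0,0.2517,0\n0.02,0.0033,0,0.2517,0\n0.02,0.0033,0,0.2517,0" --grip_force 20

```text
t: 13.7
eef_pos: [0.4603, -0.0542, 0.0488]
ee_rot: [-3.141, 0.0, -1.797]
force: [-0.8, -0.4, 2.3]
width: 0.0262
gripper_force: 20.0
```

In the tool's units: -0.145 m is -0.2417, -0.11 m is -0.1833.

Emit:
nudge_tcp --moves "0.02,0,0,-0.05,0\n0.02,0,0,-0.1167,0\n0.02,0,0,-0.1833,0\n0.02,0,0,-0.2417,0\n0.02,0,0,-0.2417,0\n0.02,0,0,-0.2417,0"

```text
t: 14.2
eef_pos: [0.4612, -0.0539, 0.1957]
ee_rot: [-3.137, 0.002, -1.797]
force: [-0.5, -0.2, -0.5]
width: 0.0268
gripper_force: 20.0
```

Run:
```python
from h import *
print(go(.4763,.2072,.194,np.radians(-13)))
```

```text
[np.float64(-0.2578), np.float64(0.0439), np.float64(0.0021), 0.0004]
```

In the tool's units: -0.2575 m is -0.4292, -0.25 m is -0.4167.

Emit:
nudge_tcp --moves "0.02,-0.05,0.0083,0,0\n0.02,-0.1167,0.02,0,0\n0.02,-0.1833,0.0317,0,0\n0.02,-0.25,0.0433,0,0\n0.02,-0.3167,0.0533,0,0\n0.02,-0.375,0.0633,0,0\n0.02,-0.4167,0.07,0,0\n0.02,-0.4292,0.0733,0,0\n0.02,-0.4292,0.0733,0,0\n0.02,-0.4292,0.0733,0,0\n0.02,-0.4292,0.0733,0,0"

```text
t: 15.12
eef_pos: [0.4745, 0.2055, 0.1927]
ee_rot: [3.14, -0.001, -1.798]
force: [-0.1, 0.2, -0.4]
width: 0.0265
gripper_force: 20.0
```

Run:
```python
from h import *
r,im=shot('wrist','w8')
crop('w8','w8z',160,60,440,270,2.8)
print(go(.4763,.2072,.055,np.radians(-13)))
```

```text
[np.float64(-0.0022), np.float64(-0.0012), np.float64(0.138), -0.0006]
```

View pics/w8z.png

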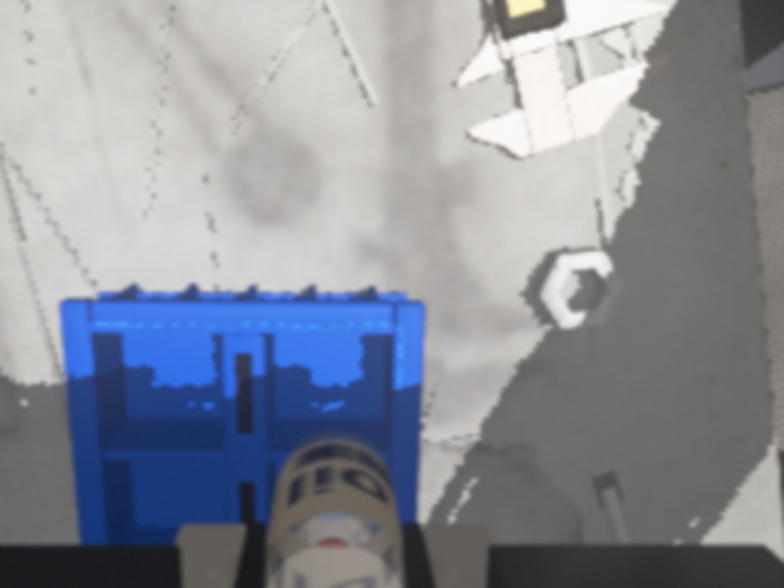

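The oil bottle hangs centred on the column of its cell (crop 334 against 330). Next I refine the crate pose from the near rim corners at crop (62,300) and (424,303).

Run:
```python
from h import *
np.set_printoptions(precision=4,suppress=True)
c,T=cam('wrist')
P=atz(c,T,[(160+u/2.8,60+v/2.8) for u,v in[(62,300),(424,303),(97,450),(410,455)]],.05); print(P,np.linalg.norm(P[0]-P[1]))
d=P[0]-P[1]; print(np.degrees(np.arctan2(d[1],d[0])))
Rc=R.from_euler('z',-13,degrees=True).as_matrix()[:2,:2]
for l in ((.064,-.107),(-.064,-.107)): print(Rc@l+[.5226,.272])
```

```text
[[0.559  0.1555 0.05  ]
 [0.4372 0.1847 0.05  ]
 [0.5638 0.2108 0.05  ]
 [0.453  0.2384 0.05  ]] 0.1253006089050039
-13.458894022091368
[0.5609 0.1533]
[0.4362 0.1821]
```

In the tool's units: 0.138 m is 0.23, -0.001 m is -0.0017.

Emit:
nudge_tcp --moves "0.02,-0.005,-0.0017,0.0333,0\n0.02,-0.005,-0.0017,0.1,0\n0.02,-0.005,-0.0017,0.1583,0\n0.02,-0.005,-0.0017,0.2,0\n0.02,-0.005,-0.0017,0.2233,0\n0.02,-0.005,-0.0017,0.23,0\n0.02,-0.005,-0.0017,0.23,0\n0.02,-0.005,-0.0017,0.23,0"

```text
t: 15.83
eef_pos: [0.4771, 0.2087, 0.056]
ee_rot: [-3.141, 0.0, -1.798]
force: [-0.4, 0.3, -1.0]
width: 0.0265
gripper_force: 20.0
```

In the tool's units: -0.145 m is -0.2417, -0.11 m is -0.1833.

Emit:
nudge_tcp --moves "0.042,0,0,0.0017,0\n0.042,0,0,0.0017,0\n0.042,0,0,0.0017,0\n0.042,0,0,0.0017,0\n0.042,0,0,0,0\n0.042,0,0,-0.05,0\n0.042,0,0,-0.1167,0\n0.042,0,0,-0.1833,0\n0.06,0,0,-0.2417,0\n0.06,0,0,-0.2417,0\n0.06,0,0,-0.2417,0"

```text
t: 16.75
eef_pos: [0.4777, 0.2103, 0.2033]
ee_rot: [-3.139, 0.005, -1.797]
force: [-0.7, -0.3, -1.1]
width: 0.0565
gripper_force: 0.0
```

Run:
```python
from h import *
print(go(.538,.0200,.2,np.radians(-13)))
```

```text
[np.float64(0.1719), np.float64(-0.1015), np.float64(0.0028), 0.0006]
```

In the tool's units: 0.172 m is 0.2867, -0.1015 m is -0.1692.

Emit:
nudge_tcp --moves "0.062,0.0583,-0.0333,0,0\n0.062,0.2867,-0.1692,0.005,0\n0.062,0.2867,-0.1692,0.005,0\n0.062,0.2867,-0.1692,0.005,0\n0.062,0.2867,-0.1692,0.005,0\n0.062,0.2867,-0.1692,0.005,0\n0.062,0.2867,-0.1692,0.005,0\n0.062,0.2867,-0.1692,0.005,0"

```text
t: 17.42
eef_pos: [0.5365, 0.0187, 0.1966]
ee_rot: [3.14, -0.001, -1.798]
force: [0.2, 0.9, 0.4]
width: 0.0618
gripper_force: 0.0
```

Run:
```python
from h import *
np.set_printoptions(precision=4,suppress=True)
r,im=shot('wrist','w9'); c,T=r
print(go(.538,.02,.053,np.radians(-13)))
q=proj(c,T,[[.538,.02,z] for z in(0,.03,.078,.1)]); print(q)
# column profile of blue label & bright neck around prediction
hsv=cv2.cvtColor(im,cv2.COLOR_RGB2HSV)
x0,y0=int(q[1,0])-40,int(q[1,1])-50
h=hsv[y0:y0+90,x0:x0+80]; m=((h[...,0]>105)&(h[...,0]<130)&(h[...,1]>110)); ys,xs=np.where(m)
print(m.sum(),xs.min()+x0,xs.max()+x0,ys.min()+y0,ys.max()+y0)
g=cv2.cvtColor(im,cv2.COLOR_RGB2GRAY)
for v in range(int(q[3,1])-30,int(q[0,1])+22 if q[0,1]>q[3,1] else int(q[3,1])+30,4): print(v,g[v,250:312:3])
```

```text
[np.float64(-0.0011), np.float64(-0.0015), np.float64(0.1439), 0.0005]
[[277.3625 186.1499]
 [277.2805 192.4924]
 [277.1155 205.2637]
 [277.0209 212.582 ]]Traceback (most recent call last):
  File "<stdin>", line 10, in <module>
    return umr_minimum(a, axis, None, out, keepdims, initial, where)
ValueError: zero-size array to reduction operation minimum which has no identity
```

Run:
```python
from h import *
np.set_printoptions(linewidth=200)
im=cv2.imread('pics/w9.png').astype(int)
print('cols',np.arange(246,312,3))
for v in range(168,240,4): print(v,im[v,246:312:3].mean(1).astype(int),'|',(im[v,246:312:3,0]-im[v,246:312:3,2]))
```

```text
cols [246 249 252 255 258 261 264 267 270 273 276 279 282 285 288 291 294 297 300 303 306 309]
168 [162 158 152 148 142 145 146 146 144 143 145 140 140 149 154 162 165 166 169 173 173 174] | [-7 -7 -5 -6 -6 -6 -4 -4 -5 -6 -6 -5 -6 -5 -6 -6 -5 -6 -6 -4 -3 -3]
172 [164 161 160 156 150 148 146 120 142 142 144 141 138 140 147 162 163 164 166 170 172 172] | [-5 -6 -6 -6 -6 -5 -4 -5 -5 -4 -6 -6 -6 -6 -5 -6 -5 -5 -4 -4 -4 -4]
176 [165 163 163 159 154 146 143 127 140 132 114 123 135 135 144 156 161 163 163 167 169 170] | [-5 -5 -4 -6 -5 -6 -7 -5 -5 -7 -4 -4 -6 -5 -6 -5 -5 -4 -4 -4 -4 -4]
180 [169 167 165 163 158 150 142 131  72  62  62  61  64 100 138 145 157 162 163 165 166 169] | [-4 -4 -5 -5 -7 -6 -6 -5  9 16 18 15 14  1 -6 -4 -4 -5 -6 -5 -4 -4]
184 [171 170 169 166 162 130  88  70  64  67  71  72  73  67 112 143 150 157 162 164 165 167] | [-2 -4 -4 -5 -5 -5 -3 13 22 29 33 36 36 27  2 -4 -5 -5 -5 -5 -5 -5]
188 [172 171 169 165 102  92  87  65  70  91 103 104  90  74  86 142 148 155 149 156 163 167] | [-3 -4 -4 -4 -2 -3 -2 20 20  4  0  3 18 37 20 -5 -5 -5 -6 -5 -5 -5]
192 [171 170 169 128 
[... 1246 characters left out ...]
1 -2 -2 -2 -2 -2 -3 -2 -3 -3 -3 -3 -2 -5 -5]
224 [165 165 166 138  88  90  90  90  90  90  91  91  89  88  91  90  88  89  88  93 149 159] | [-3 -4 -4 -2 -1 -2 -2 -2 -2 -1 -2 -2 -1 -2 -2 -3 -3 -2 -2 -3 -5 -5]
228 [162 166 138 159  90  89  90  91  90  91  91  90  91  87  91  90  89  89  88  88 149 145] | [-4 -4 -3 -3 -2 -2 -2 -2 -1 -1 -2 -2 -2 -2 -2 -2 -3 -3 -2 -2 -4 -5]
232 [144 168 161 152  89  88  90  91  90  91  90  91  90  85  88  90  90  90  91 101 161 135] | [-3 -4 -3 -3 -1 -2 -1 -2 -1 -1 -1 -2 -1 -2 -3 -3 -2 -3 -2 -3 -4 -4]
236 [112 167 145 145  97  89  89  91  90  90  90  90  91  89  88  91  90  91  92  93 156 138] | [-2 -3 -3 -3 -2 -2 -1 -1 -1 -1 -2 -2 -2 -1 -2 -2 -1 -2 -2 -3 -6 -4]
```

The numbers put blueB at columns 265–288 with its tip near (276,214), against a prediction of (277,212.6). It's accurate, so I grasp.

In the tool's units: 0.144 m is 0.24, 0.135 m is 0.225.

Emit:
nudge_tcp --moves "0.062,-0.0017,-0.0025,0.05,0\n0.062,-0.0017,-0.0025,0.1167,0\n0.062,-0.0017,-0.0025,0.1833,0\n0.062,-0.0017,-0.0025,0.225,0\n0.062,-0.0017,-0.0025,0.24,0\n0.062,-0.0017,-0.0025,0.24,0\n0.062,-0.0017,-0.0025,0.24,0\n0.02,-0.0017,-0.0025,0.24,0\n0.02,-0.0017,-0.0025,0.24,0\n0.02,-0.0017,-0.0025,0.24,0\n0.02,-0.0017,-0.0025,0.24,0\n0.02,-0.0017,-0.0025,0.24,0\n0.02,-0.0017,-0.0025,0.24,0\n0.02,-0.0017,-0.0025,0.24,0\n0.02,-0.0017,-0.0025,0.24,0\n0.02,-0.0017,-0.0025,0.2167,0\n0.02,-0.0017,-0.0025,0.15,0\n0.02,-0.0017,-0.0025,0.0833,0\n0.02,-0.0017,-0.0025,0,0\n0.02,-0.0017,-0.0025,0,0"

```text
t: 19.13
eef_pos: [0.5419, 0.02, 0.2047]
ee_rot: [-3.133, 0.004, -1.796]
force: [1.7, 1.0, 1.4]
width: 0.0248
gripper_force: 20.0
```

Run:
```python
from h import *
print(go(.5578,.29,.2,np.radians(-13)))
```

```text
[np.float64(-0.2667), np.float64(0.0449), np.float64(0.0053), 0.0015]
```

In the tool's units: -0.2676 m is -0.446, 0.041 m is 0.0683.

Emit:
nudge_tcp --moves "0.02,-0.05,0.0083,0,0\n0.02,-0.1167,0.0183,0,0\n0.02,-0.1833,0.0283,0,0\n0.02,-0.25,0.0383,0,0\n0.02,-0.3167,0.0483,0,0\n0.02,-0.375,0.0583,0,0\n0.02,-0.425,0.065,0,0\n0.02,-0.446,0.0683,0,0\n0.02,-0.446,0.0683,0,0\n0.02,-0.446,0.0683,0,0\n0.02,-0.446,0.0683,0,0\n0.02,-0.446,0.0683,0,0"

```text
t: 20.13
eef_pos: [0.5588, 0.2883, 0.1976]
ee_rot: [3.141, -0.0, -1.798]
force: [0.1, 0.5, -0.0]
width: 0.0248
gripper_force: 20.0
```

Run:
```python
from h import *
print(go(.5578,.29,.059,np.radians(-13)))
```

```text
[np.float64(-0.0015), np.float64(0.0013), np.float64(0.1386), -0.0007]
```

In the tool's units: 0.14 m is 0.2333, 0.139 m is 0.2317.

Emit:
nudge_tcp --moves "0.02,-0.0025,0.0017,0.05,0\n0.02,-0.0025,0.0017,0.1167,0\n0.02,-0.0025,0.0017,0.1667,0\n0.02,-0.0025,0.0017,0.2083,0\n0.02,-0.0025,0.0017,0.225,0\n0.02,-0.0025,0.0017,0.2317,0\n0.02,-0.0025,0.0017,0.2317,0\n0.02,-0.0025,0.0017,0.2317,0\n0.041,-0.0025,0.0017,0.2333,0\n0.041,-0.0025,0.0017,0.2333,0\n0.041,-0.0025,0.0017,0.2333,0\n0.041,-0.0025,0.0017,0.2317,0\n0.041,-0.0025,0.0017,0.2317,0"

```text
t: 21.22
eef_pos: [0.5584, 0.2913, 0.059]
ee_rot: [-3.141, 0.0, -1.797]
force: [-0.2, 0.3, 0.5]
width: 0.0409
gripper_force: 0.0
```

Emit:
nudge_tcp --moves "0.041,0,0,-0.05,0\n0.041,0,0,-0.1167,0\n0.041,0,0,-0.1833,0\n0.06,0,0,-0.2417,0\n0.06,0,0,-0.2417,0\n0.06,0,0,-0.2417,0\n0.06,0,0,-0.2417,0"

```text
t: 21.8
eef_pos: [0.5578, 0.2912, 0.2036]
ee_rot: [3.141, 0.0, -1.797]
force: [-0.8, -0.7, -0.7]
width: 0.0589
gripper_force: 0.0
```

Run:
```python
from h import *
print(go(.676,.089,.2,np.radians(-13)))
```

```text
[np.float64(0.1704), np.float64(-0.1606), np.float64(0.0034), 0.0002]
```

In the tool's units: 0.17 m is 0.2833, -0.16 m is -0.2667.

Emit:
nudge_tcp --moves "0.062,0.05,-0.0467,0,0\n0.062,0.2833,-0.2667,0.005,0\n0.062,0.2833,-0.2667,0.005,0\n0.062,0.2833,-0.2667,0.005,0\n0.062,0.2833,-0.2667,0.005,0\n0.062,0.2833,-0.2667,0.005,0\n0.062,0.2833,-0.2667,0.005,0\n0.062,0.2833,-0.2667,0.005,0\n0.062,0.2833,-0.2667,0.005,0\n0.062,0.2833,-0.2667,0.005,0"

```text
t: 22.63
eef_pos: [0.6753, 0.0903, 0.1997]
ee_rot: [3.14, -0.001, -1.796]
force: [-0.1, 0.3, 0.2]
width: 0.0618
gripper_force: 0.0
```

Run:
```python
from h import *
np.set_printoptions(precision=4,suppress=True,linewidth=200)
r,im=shot('wrist','w10'); c,T=r
print(go(.676,.089,.053,np.radians(-13)))
print(proj(c,T,[[.676,.089,z] for z in(0,.03,.078,.1)]))
im=im.astype(int)
print('cols',np.arange(246,312,3))
for v in range(168,236,4): print(v,im[v,246:312:3].mean(1).astype(int),'|',(im[v,246:312:3,2]-im[v,246:312:3,0]))
```

```text
[np.float64(0.0014), np.float64(-0.0011), np.float64(0.1471), 0.0017]
[[277.573  183.23  ]
 [277.5027 189.2842]
 [277.3613 201.4567]
 [277.2804 208.4209]]
cols [246 249 252 255 258 261 264 267 270 273 276 279 282 285 288 291 294 297 300 303 306 309]
168 [191 191 188 192 196 195 191 193 193 190 190 179 196 201 202 200 199 199 199 201 201 202] | [-5 -4 -5 -5 -5 -5 -4 -4 -4 -3 -4 -6 -6 -6 -5 -5 -5 -5 -6 -5 -5 -4]
172 [192 193 190 188 193 194 191 186 183 187 189 185 184 200 198 198 198 193 192 195 199 201] | [-6 -4 -5 -5 -4 -5 -5 -5 -5 -5 -5 -6 -6 -5 -6 -4 -5 -7 -6 -6 -6 -6]
176 [196 193 193 186 188 191 189 161 102  95  97 132 175 184 195 197 197 192 185 189 193 191] | [-5 -4 -5 -5 -5 -5 -6 -4 13 25 21  1 -5 -5 -6 -6 -5 -6 -7 -6 -7 -7]
180 [198 193 192 185 186 162  97  78  85  88  88  82  95 174 195 194 188 185 178 177 181 176] | [-4 -5 -5 -6 -5 -4  6 25 31 40 41 30 17 -6 -6 -6 -6 -6 -6 -6 -6 -5]
184 [199 194 194 177 124 104  77  79  91  95  91  90  88 132 17
[... 1412 characters left out ...]
2 -4 -3 -2 -3 -2 -2 -3 -3 -3 -2 -3 -3 -6 -6]
220 [168 175 175 139  96  96  97  99  99  98  92  94  96 104 107 107 106 105 105 126 178 173] | [-5 -7 -7 -5 -3 -3 -3 -2 -3 -3 -2 -3 -3 -2 -3 -3 -3 -2 -3 -5 -7 -7]
224 [164 171 180 175  99  98  98  98  98  95 100  99  97 103 105 104  99  97  99 111 172 169] | [-7 -7 -7 -6 -2 -2 -3 -2 -3 -3 -2 -3 -3 -3 -3 -3 -2 -3 -3 -4 -7 -9]
228 [175 184 182 147  98  98  99  99  96  95 105 102  98 103 106 105 100  96  96 129 172 170] | [-5 -5 -6 -4 -3 -2 -2 -3 -2 -3 -4 -3 -3 -2 -3 -3 -3 -3 -2 -4 -7 -9]
232 [147 185 187 179  99  95  92  90  90 101 104 102  99 102 105 104 102  98  97 110 171 176] | [-4 -5 -5 -5 -3 -2 -3 -3 -3 -3 -4 -3 -3 -4 -2 -3 -3 -3 -3 -4 -7 -6]
```

blueA sits about 4 px left of the prediction, so I correct tool y by −4 mm and grasp.

In the tool's units: 0.147 m is 0.245, -0.005 m is -0.0083.

Emit:
nudge_tcp --moves "0.062,0.0017,-0.0083,0.05,0\n0.062,0.0017,-0.0083,0.1167,0\n0.062,0.0017,-0.0083,0.1833,0\n0.062,0.0017,-0.0083,0.2283,0\n0.062,0.0017,-0.0083,0.245,0\n0.062,0.0017,-0.0083,0.245,0\n0.062,0.0017,-0.0083,0.245,0\n0.02,0.0017,-0.0083,0.245,0\n0.02,0.0017,-0.0083,0.245,0\n0.02,0.0017,-0.0083,0.245,0\n0.02,0.0017,-0.0083,0.245,0\n0.02,0.0017,-0.0083,0.245,0\n0.02,0.0017,-0.0083,0.245,0\n0.02,0.0017,-0.0083,0.245,0\n0.02,0.0017,-0.0083,0.245,0\n0.02,0.0017,-0.0083,0.2167,0\n0.02,0.0017,-0.0083,0.15,0\n0.02,0.0017,-0.0083,0.0833,0\n0.02,0.0017,-0.0083,0.0167,0\n0.02,0.0017,-0.0083,0,0"

```text
t: 24.35
eef_pos: [0.6836, 0.0878, 0.2083]
ee_rot: [-3.133, 0.004, -1.796]
force: [2.0, 1.0, 1.5]
width: 0.0239
gripper_force: 20.0
```

Emit:
nudge_tcp --moves "0.02,0,0,0,0\n0.02,0,0,0,0\n0.02,0,0,0,0"

```text
t: 24.6
eef_pos: [0.6798, 0.0874, 0.1993]
ee_rot: [3.14, -0.001, -1.798]
force: [-0.1, 0.3, -1.3]
width: 0.0242
gripper_force: 20.0
```

Run:
```python
from h import *
print(go(.5094,.3515,.2,np.radians(-13)))
```

```text
[np.float64(-0.219), np.float64(0.2255), np.float64(-0.0004), 0.0001]
```

In the tool's units: 0.2255 m is 0.3758, -0.219 m is -0.365.

Emit:
nudge_tcp --moves "0.02,-0.0333,0.0333,0,0\n0.02,-0.075,0.0767,0,0\n0.02,-0.1167,0.12,0,0\n0.02,-0.1583,0.1633,0,0\n0.02,-0.2,0.2067,0,0\n0.02,-0.2417,0.25,0,0\n0.02,-0.2833,0.2917,0,0\n0.02,-0.325,0.3333,0,0\n0.02,-0.3533,0.3633,0,0\n0.02,-0.365,0.3758,0,0\n0.02,-0.365,0.3758,0,0\n0.02,-0.365,0.3758,0,0\n0.02,-0.365,0.3758,0,0\n0.02,-0.365,0.3758,0,0"

```text
t: 25.77
eef_pos: [0.5105, 0.3505, 0.2]
ee_rot: [3.141, -0.001, -1.799]
force: [-0.9, -0.7, -1.1]
width: 0.0242
gripper_force: 20.0
```

Run:
```python
from h import *
print(go(.5094,.3515,.059,np.radians(-13)))
```

```text
[np.float64(-0.0009), np.float64(0.0012), np.float64(0.141), -0.0009]
```

In the tool's units: 0.142 m is 0.2367, 0.003 m is 0.005.

Emit:
nudge_tcp --moves "0.02,-0.0017,0.005,0.05,0\n0.02,-0.0017,0.005,0.1167,0\n0.02,-0.0017,0.005,0.1667,0\n0.02,-0.0017,0.005,0.2083,0\n0.02,-0.0017,0.005,0.2267,0\n0.02,-0.0017,0.005,0.235,0\n0.02,-0.0017,0.005,0.235,0\n0.02,-0.0017,0.005,0.235,0\n0.037,-0.0017,0.005,0.2367,0\n0.037,-0.0017,0.005,0.2367,0\n0.037,-0.0017,0.005,0.2367,0\n0.037,-0.0017,0.005,0.235,0\n0.037,-0.0017,0.005,0.235,0"

```text
t: 26.85
eef_pos: [0.5075, 0.3534, 0.06]
ee_rot: [-3.141, 0.001, -1.797]
force: [-0.7, -0.1, 0.1]
width: 0.0372
gripper_force: 0.0
```

Emit:
nudge_tcp --moves "0.037,0,0,-0.05,0\n0.037,0,0,-0.1167,0\n0.037,0,0,-0.1833,0\n0.06,0,0,-0.2417,0\n0.06,0,0,-0.2417,0\n0.06,0,0,-0.2417,0\n0.06,0,0,-0.2417,0"

```text
t: 27.43
eef_pos: [0.507, 0.3531, 0.2046]
ee_rot: [3.141, 0.001, -1.797]
force: [-0.1, 0.0, 0.4]
width: 0.0568
gripper_force: 0.0
```

Run:
```python
from h import *
print(go(.669,-.0255,.22,np.radians(-13)))
```

```text
[np.float64(0.3325), np.float64(-0.243), np.float64(-0.0156), 0.0003]
```

In the tool's units: 0.3325 m is 0.5542, -0.243 m is -0.405.

Emit:
nudge_tcp --moves "0.062,0.05,-0.0367,-0.025,0\n0.062,0.5542,-0.405,-0.0267,0\n0.062,0.5542,-0.405,-0.0267,0\n0.062,0.5542,-0.405,-0.0267,0\n0.062,0.5542,-0.405,-0.0267,0\n0.062,0.5542,-0.405,-0.0267,0\n0.062,0.5542,-0.405,-0.0267,0\n0.062,0.5542,-0.405,-0.0267,0\n0.062,0.5542,-0.405,-0.0267,0\n0.062,0.5542,-0.405,-0.0267,0\n0.062,0.5542,-0.405,-0.0267,0\n0.062,0.5542,-0.405,-0.0267,0\n0.062,0.5542,-0.405,-0.0267,0\n0.062,0.5542,-0.405,-0.0267,0\n0.062,0.5542,-0.405,-0.0267,0"

```text
t: 28.68
eef_pos: [0.669, -0.0242, 0.2202]
ee_rot: [3.141, -0.0, -1.796]
force: [0.7, 0.1, -0.6]
width: 0.0622
gripper_force: 0.0
```

Run:
```python
from h import *
np.set_printoptions(precision=4,suppress=True,linewidth=200)
r,im=shot('wrist','w11'); c,T=r
print(go(.669,-.0255,.061,np.radians(-13)))
print(proj(c,T,[[.669,-.0255,z] for z in(0,.03,.088,.115)]))
im=im.astype(int)
print('cols',np.arange(243,315,3))
for v in range(160,244,4): print(v,im[v,243:315:3].mean(1).astype(int))
```

```text
[np.float64(0.0014), np.float64(-0.0002), np.float64(0.1595), 0.0021]
[[278.3188 179.3992]
 [278.2962 184.8259]
 [278.2401 198.2536]
 [278.2063 206.3527]]
cols [243 246 249 252 255 258 261 264 267 270 273 276 279 282 285 288 291 294 297 300 303 306 309 312]
160 [182 181 182 181 181 182 181 180 180 180 179 176 175 173 174 173 167 158 158 166 169 170 163 154]
164 [181 180 180 180 179 179 178 179 181 179 179 179 177 177 177 175 170 163 155 159 166 169 162 155]
168 [180 180 182 182 182 180 180 179 179 173 149 125 132 164 176 177 174 167 155 150 153 155 153 153]
172 [179 181 180 178 180 181 180 179 126  99 107 112 112 108 118 167 171 167 164 161 159 158 162 164]
176 [179 178 178 179 174 178 139  99  93  94  96  98 102 110 111 122 170 172 169 167 169 172 173 175]
180 [175 176 179 179 150 102 101  91  96 104 112 121 123 121 117 113 163 178 175 171 172 175 174 172]
184 [176 177 179 167 100 100  99  94 116 149 166 167 171 169 150 124 151 179 175 175 177 176 175 171
[... 729 characters left out ...]
155 150  89  91  91  94  96  96  97  97  97  96  96  96  97  95  94 150 149 136 125 125]
220 [142 155 158 158  97  89  87  87  86  95  96  95  97  97  96  95  96  97  95 142 160 146 130 133]
224 [126 162 164 159  92  88  87  86  83  81  81  86  96  96  96  95  96  97  97 149 172 169 163 163]
228 [ 91 149 153 158  96  86  86  88  87  86  86  78  81  95  98  96  98  98  98 166 177 174 171 174]
232 [ 81 150 161 154  97  86  88  89  89  88  89  84  86  97  98  98  98  98  98 170 179 177 177 174]
236 [ 82  88  89  97  86  87  87  87  88  89  90  89  88  83  83  94  98  98  99 169 180 178 178 176]
240 [ 82  93  87  87  88  89  89  90  89  88  89  89  90  88  76  77  89  97  99 169 181 179 176 173]
```

WhiteA spans columns 262–290 with its tip near (277,208), matching the prediction to about 1–2 mm. Grasping.

In the tool's units: 0.159 m is 0.265, -0.0015 m is -0.0025.

Emit:
nudge_tcp --moves "0.062,0.0017,-0.0025,0.05,0\n0.062,0.0017,-0.0025,0.1167,0\n0.062,0.0017,-0.0025,0.1833,0\n0.062,0.0017,-0.0025,0.2333,0\n0.062,0.0017,-0.0025,0.265,0\n0.062,0.0017,-0.0025,0.265,0\n0.062,0.0017,-0.0025,0.265,0\n0.025,0.0017,-0.0025,0.265,0\n0.025,0.0017,-0.0025,0.265,0\n0.025,0.0017,-0.0025,0.265,0\n0.025,0.0017,-0.0025,0.265,0\n0.025,0.0017,-0.0025,0.265,0\n0.025,0.0017,-0.0025,0.265,0\n0.025,0.0017,-0.0025,0.265,0\n0.025,0.0017,-0.0025,0.2333,0\n0.025,0.0017,-0.0025,0.1667,0\n0.025,0.0017,-0.0025,0.1,0\n0.025,0.0017,-0.0025,0.0333,0\n0.025,0.0017,-0.0025,0,0\n0.025,0.0017,-0.0025,0,0"

```text
t: 30.4
eef_pos: [0.6733, -0.0267, 0.2273]
ee_rot: [-3.132, 0.003, -1.797]
force: [0.5, -0.6, -0.6]
width: 0.031
gripper_force: 20.0
```

Emit:
nudge_tcp --moves "0.025,0,0,0,0\n0.025,0,0,0,0\n0.025,0,0,0,0"

```text
t: 30.65
eef_pos: [0.6698, -0.0267, 0.2188]
ee_rot: [3.139, -0.001, -1.798]
force: [-0.5, -0.1, -1.4]
width: 0.031
gripper_force: 20.0
```

Run:
```python
from h import *
print(go(.5468,.2423,.22,np.radians(-13)))
```

```text
[np.float64(-0.2345), np.float64(0.1803), np.float64(-0.0009), 0.0002]
```

In the tool's units: -0.2345 m is -0.3908, -0.22 m is -0.3667.

Emit:
nudge_tcp --moves "0.025,-0.0333,0.025,0,0\n0.025,-0.0783,0.06,0,0\n0.025,-0.125,0.0967,0,0\n0.025,-0.175,0.135,0,0\n0.025,-0.225,0.1733,0,0\n0.025,-0.275,0.2117,0,0\n0.025,-0.325,0.25,0,0\n0.025,-0.3667,0.2817,0,0\n0.025,-0.3908,0.3,0,0\n0.025,-0.3908,0.3,0,0\n0.025,-0.3908,0.3,0,0\n0.025,-0.3908,0.3,0,0\n0.025,-0.3908,0.3,0,0"

```text
t: 31.73
eef_pos: [0.548, 0.2414, 0.2199]
ee_rot: [3.141, -0.001, -1.798]
force: [0.5, -0.5, -0.8]
width: 0.0311
gripper_force: 20.0
```

Run:
```python
from h import *
print(go(.5468,.2423,.067,np.radians(-13)))
```

```text
[np.float64(-0.0008), np.float64(0.0013), np.float64(0.1529), -0.0005]
```

In the tool's units: 0.154 m is 0.2567, 0.153 m is 0.255.

Emit:
nudge_tcp --moves "0.025,-0.0017,0,0.05,0\n0.025,-0.0017,0,0.1167,0\n0.025,-0.0017,0,0.175,0\n0.025,-0.0017,0,0.225,0\n0.025,-0.0017,0,0.2467,0\n0.025,-0.0017,0,0.255,0\n0.025,-0.0017,0,0.255,0\n0.025,-0.0017,0,0.255,0\n0.041,-0.0017,0,0.2567,0\n0.041,-0.0017,0,0.2567,0\n0.041,-0.0017,0,0.2567,0\n0.041,-0.0017,0,0.255,0\n0.041,-0.0017,0,0.255,0"

```text
t: 32.82
eef_pos: [0.5484, 0.2433, 0.068]
ee_rot: [-3.141, 0.0, -1.797]
force: [0.9, 0.4, -0.1]
width: 0.0412
gripper_force: 0.0
```

Emit:
nudge_tcp --moves "0.041,0,0,-0.05,0\n0.041,0,0,-0.1167,0\n0.041,0,0,-0.1833,0\n0.06,0,0,-0.25,0\n0.06,0,0,-0.3167,0\n0.06,0,0,-0.3667,0\n0.06,0,0,-0.3667,0\n0.06,0,0,-0.3667,0"

```text
t: 33.48
eef_pos: [0.5488, 0.2438, 0.2902]
ee_rot: [-3.139, 0.004, -1.797]
force: [-0.1, 0.0, -0.9]
width: 0.0595
gripper_force: 0.0
```

Run:
```python
from h import *
print(go(.546,-.05,.33,np.radians(-5)))
```

```text
[np.float64(0.2868), np.float64(-0.0633), np.float64(-0.0408), -0.1391]
```

In the tool's units: -0.055 m is -0.0917, -0.04 m is -0.0667.

Emit:
nudge_tcp --moves "0.08,-0.0433,0.0333,-0.0667,0\n0.08,-0.0433,0.0333,-0.0917,0\n0.08,-0.0433,0.0333,-0.0917,0\n0.08,-0.0433,0.0333,-0.0917,0"

```text
t: 33.82
eef_pos: [0.5343, 0.2737, 0.3427]
ee_rot: [-3.141, 0.001, -1.796]
force: [-0.1, -0.0, -0.8]
width: 0.0784
gripper_force: 0.0
```

Run:
```python
from h import *
import pickle
pickle.dump(shot('wrist','w12')[0],open('w12.pkl','wb'))
print(go(.546,-.291,.33,np.radians(-5)))
```

```text
[np.float64(0.5471), np.float64(-0.1382), np.float64(0.0117), -0.1388]
```

In the tool's units: 0.547 m is 0.9117, -0.138 m is -0.23, -0.139 rad is -0.0221.

Emit:
nudge_tcp --moves "0.08,0.05,-0.0117,0,0\n0.08,0.9117,-0.23,0.02,-0.0221\n0.08,0.9117,-0.23,0.02,-0.0221\n0.08,0.9117,-0.23,0.02,-0.0221\n0.08,0.9117,-0.23,0.02,-0.0221\n0.08,0.9117,-0.23,0.02,-0.0221\n0.08,0.9117,-0.23,0.02,-0.0221\n0.08,0.9117,-0.23,0.02,-0.0221\n0.08,0.9117,-0.23,0.02,-0.0221\n0.08,0.9117,-0.23,0.02,-0.0221\n0.08,0.9117,-0.23,0.02,-0.0221\n0.08,0.9117,-0.23,0.02,-0.0221\n0.08,0.9117,-0.23,0.02,-0.0221\n0.08,0.9117,-0.23,0.02,-0.0221\n0.08,0.9117,-0.23,0.02,-0.0221\n0.08,0.9117,-0.23,0.02,-0.0221\n0.08,0.9117,-0.23,0.02,-0.0221\n0.08,0.9117,-0.23,0.02,-0.0221\n0.08,0.9117,-0.23,0.02,-0.0221"

```text
t: 35.45
eef_pos: [0.5462, -0.2899, 0.3304]
ee_rot: [3.141, 0.0, -1.657]
force: [0.0, 0.4, 1.0]
width: 0.08
gripper_force: 0.0
```

Run:
```python
from h import *
import pickle
pickle.dump(shot('wrist','w13')[0],open('w13.pkl','wb')); shot('top','top13'); shot('side','side13')
L=lambda s,x0,y0,x1,y1,w,h:cv2.resize(cv2.imread(f'pics/{s}.png')[y0:y1,x0:x1],(w,h),interpolation=3)
a=L('w12',200,60,360,260,320,400); b=L('w13',160,60,400,260,480,400)
c=L('top13',100,90,540,290,440,200); d=L('side13',110,180,470,280,360,100)
bot=cv2.hconcat([c,cv2.copyMakeBorder(d,0,100,0,0,0)])
cv2.imwrite('pics/comp.png',cv2.vconcat([cv2.hconcat([a,b]),bot]))
```

```text
(no output)
```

View pics/comp.png

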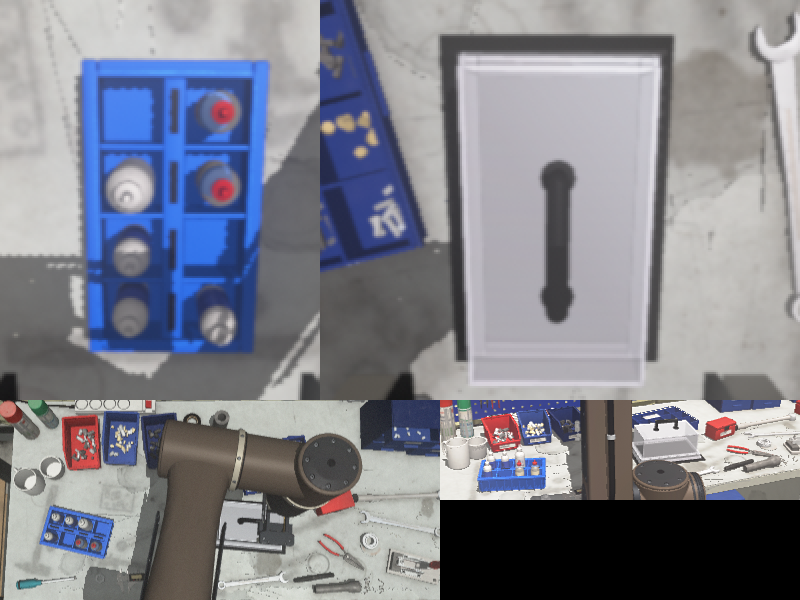

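All six bottles stand upright in their own cells. The hood is on the mat, with the bar at composite (558,163)–(556,322), which is w13 column 279. I'll compute the current handle pose numerically.

Run:
```python
from h import *
import pickle
np.set_printoptions(precision=4,suppress=True)
def bar(name,x0,y0,x1,y1,z,pk=None):
    c,T=pickle.load(open(pk,'rb')) if pk else cam('wrist')
    g=cv2.imread(f'pics/{name}.png').max(2)[y0:y1,x0:x1]; m=(g<75).astype(np.uint8)
    n,l,st,ce=cv2.connectedComponentsWithStats(m); k=1+np.argmax(st[1:,4]); ys,xs=np.where(l==k); print(st[k])
    mid=(ys>ys.min()+14)&(ys<ys.max()-14); a,b=np.polyfit(ys[mid],xs[mid],1)
    e=[(a*v+b+x0,v+y0) for v in (ys.min(),ys.max())]; P=atz(c,T,e,z); d=P[1]-P[0]
    print(e,P,P.mean(0),np.degrees(np.arctan2(d[1],d[0])),np.linalg.norm(d))
bar('w13',262,130,296,228,.135,'w13.pkl')
# reference from w2 (grip was at .5221,.2714 there, TCP .5222 .271 .3203)
w2=(optics.camera_params('wrist'),None)
P=pose(); P[:3,:3]=R.from_euler('xyz',[3.141,-.001,-1.788]).as_matrix(); P[:3,3]=[.5222,.271,.3203]
pickle.dump((w2[0],P@w2[0]['hand_eye']),open('w2.pkl','wb')); bar('w2',262,140,296,245,.165,'w2.pkl')
print(go(.546,-.291,.16,np.radians(-5)))
```

```text
[ 10  14  14  77 685]
[(np.float64(278.24794316527027), np.int64(144)), (np.float64(277.8054361767793), np.int64(220))] [[ 0.5426 -0.3363  0.135 ]
 [ 0.5507 -0.2471  0.135 ]] [ 0.5467 -0.2917  0.135 ] 84.75332736740559 0.08959501951166765
[  9  11  16  85 869]
[(np.float64(279.6322302782211), np.int64(151)), (np.float64(278.1023609945555), np.int64(235))] [[0.5117 0.2286 0.165 ]
 [0.5325 0.3158 0.165 ]] [0.5221 0.2722 0.165 ] 76.60516308442197 0.08968284930392405
[np.float64(0.001), np.float64(0.0003), np.float64(0.1709), 0.0012]
```

The hood has not moved: centre (0.5467,-0.2917), yaw −5.25°. Now I grasp it at the same spot on the bar as before.

In the tool's units: 0.217 m is 0.3617, 0.21 m is 0.35.

Emit:
nudge_tcp --moves "0.08,0.0042,0,0.0667,0\n0.08,0.0042,0,0.1333,0\n0.08,0.0042,0,0.2,0\n0.08,0.0042,0,0.2667,0\n0.08,0.0042,0,0.3167,0\n0.08,0.0042,0,0.35,0\n0.08,0.0042,0,0.3617,0\n0.08,0.0042,0,0.3617,0\n0.08,0.0042,0,0.3617,0\n0,0.0042,0,0.3617,0\n0,0.0042,0,0.3617,0\n0,0.0042,0,0.3617,0\n0,0.0042,0,0.3617,0\n0,0.0042,0,0.3617,0\n0,0.0042,0,0.3617,0\n0,0.0042,0,0.3617,0\n0,0.0042,0,0.3617,0\n0,0.0042,0,0.3617,0\n0,0.0042,0,0.3617,0\n0,0.0042,0,0.3617,0" --grip_force 50

```text
t: 37.27
eef_pos: [0.5462, -0.2935, 0.1136]
ee_rot: [-3.141, -0.0, -1.658]
force: [0.2, 0.0, -1.5]
width: 0.0129
gripper_force: 50.1
```

Emit:
nudge_tcp --moves "0,0,0,0,0\n0,0,0,0,0\n0,0,0,0,0\n0,0,0,0,0\n0,0,0,0,0\n0,0,0,0,0" --grip_force 60

```text
t: 37.77
eef_pos: [0.5459, -0.2934, 0.1135]
ee_rot: [3.141, 0.0, -1.658]
force: [1.6, -0.4, -1.1]
width: 0.0125
gripper_force: 60.0
```

In the tool's units: -0.17 m is -0.2833, -0.16 m is -0.2667.

Emit:
nudge_tcp --moves "0,0,0,-0.0167,0\n0,0,0,-0.05,0\n0,0,0,-0.1,0\n0,0,0,-0.1667,0\n0,0,0,-0.225,0\n0,0,0,-0.2667,0\n0,0,0,-0.2833,0\n0,0,0,-0.2833,0\n0,0,0,-0.2833,0\n0,0,0,-0.2833,0"

```text
t: 38.6
eef_pos: [0.5447, -0.2928, 0.281]
ee_rot: [3.138, 0.001, -1.659]
force: [0.4, -1.0, -4.1]
width: 0.0126
gripper_force: 60.0
```

Run:
```python
from h import *
print(go(.5224,.2719,.283,np.radians(-13.1)))
```

```text
[np.float64(-0.5606), np.float64(0.0718), np.float64(-0.0009), 0.1409]
```

In the tool's units: -0.5606 m is -0.9343, -0.545 m is -0.9083, 0.141 rad is 0.0224.

Emit:
nudge_tcp --moves "0,-0.0333,0.005,0,0\n0,-0.0833,0.01,0,0\n0,-0.15,0.02,0,0.0016\n0,-0.2167,0.0283,0,0.0032\n0,-0.2833,0.0367,0,0.0064\n0,-0.35,0.045,0,0.008\n0,-0.4167,0.0533,0,0.0111\n0,-0.4833,0.0617,0,0.0127\n0,-0.55,0.07,0,0.0159\n0,-0.6167,0.0783,0,0.0175\n0,-0.6833,0.0883,0,0.0207\n0,-0.75,0.0967,0,0.0224\n0,-0.8167,0.105,0,0.0224\n0,-0.8667,0.1117,0,0.0224\n0,-0.9083,0.1167,0,0.0224\n0,-0.9343,0.1197,0,0.0224\n0,-0.9343,0.1197,0,0.0224\n0,-0.9343,0.1197,0,0.0224\n0,-0.9343,0.1197,0,0.0224\n0,-0.9343,0.1197,0,0.0224"

```text
t: 40.27
eef_pos: [0.5233, 0.2701, 0.2831]
ee_rot: [3.141, -0.001, -1.8]
force: [0.3, -0.2, -3.4]
width: 0.0124
gripper_force: 60.0
```

Emit:
nudge_tcp --moves "0,0,0,0,0\n0,0,0,0,0\n0,0,0,0,0"

```text
t: 40.52
eef_pos: [0.5235, 0.2707, 0.2838]
ee_rot: [-3.141, 0.0, -1.8]
force: [0.8, -0.5, -3.3]
width: 0.0123
gripper_force: 60.0
```

Run:
```python
from h import *
shot('wrist','w14')
print(go(.5224,.2719,.155,np.radians(-13.1)))
```

```text
[np.float64(-0.0008), np.float64(0.0014), np.float64(0.1288), -0.0006]
```

Lower to just above the rim, then ease on.

Emit:
nudge_tcp --moves "0,-0.0017,0.0017,0.0333,0\n0,-0.0017,0.0017,0.0833,0\n0,-0.0017,0.0017,0.1333,0\n0,-0.0017,0.0017,0.1667,0\n0,-0.0017,0.0017,0.1833,0\n0,-0.0017,0.0017,0.1933,0\n0,-0.0017,0.0017,0.2,0\n0,-0.0017,0.0017,0.2,0\n0,-0.0017,0.0017,0.2,0"

```text
t: 41.32
eef_pos: [0.5233, 0.273, 0.1647]
ee_rot: [-3.14, 0.001, -1.799]
force: [-0.0, 0.4, -3.1]
width: 0.0126
gripper_force: 60.0
```

In the tool's units: 0.015 m is 0.025, 0.012 m is 0.02.

Emit:
nudge_tcp --moves "0,0,0,0.0067,0\n0,0,0,0.0133,0\n0,0,0,0.02,0\n0,0,0,0.025,0\n0,0,0,0.025,0\n0,0,0,0.025,0"

```text
t: 41.82
eef_pos: [0.5226, 0.2724, 0.1483]
ee_rot: [3.141, -0.001, -1.799]
force: [0.2, -0.0, -3.6]
width: 0.0128
gripper_force: 60.0
```

In the tool's units: 0.006 m is 0.01, 0.005 m is 0.0083.

Emit:
nudge_tcp --moves "0,0,0,0.005,0\n0,0,0,0.0083,0\n0,0,0,0.01,0\n0,0,0,0.01,0\n0,0,0,0.01,0"

```text
t: 42.23
eef_pos: [0.5229, 0.2726, 0.1435]
ee_rot: [-3.141, 0.001, -1.799]
force: [-2.9, -1.4, 5.7]
width: 0.0125
gripper_force: 60.0
```

Contact at the seated height. Release and withdraw.

In the tool's units: -0.177 m is -0.295, -0.16 m is -0.2667.

Emit:
nudge_tcp --moves "0.06,0,0,0,0\n0.06,0,0,0,0\n0.06,0,0,0,0\n0.06,0,0,0,0\n0.06,0,0,0,0\n0.06,0,0,0,0\n0.06,0,0,-0.0667,0\n0.06,0,0,-0.1333,0\n0.06,0,0,-0.2,0\n0.06,0,0,-0.2667,0\n0.06,0,0,-0.295,0\n0.06,0,0,-0.295,0\n0.06,0,0,-0.295,0\n0.06,0,0,-0.295,0" --grip_force 15

```text
t: 43.4
eef_pos: [0.5222, 0.2723, 0.3186]
ee_rot: [3.14, -0.001, -1.799]
force: [0.6, -0.9, -0.3]
width: 0.06
gripper_force: 0.0
```

Run:
```python
from h import *
np.set_printoptions(precision=4,suppress=True)
r,im=shot('wrist','w15'); c,T=r
g=im.max(2)[140:250,262:296]; m=(g<75).astype(np.uint8)
n,l,st,ce=cv2.connectedComponentsWithStats(m); k=1+np.argmax(st[1:,4]); ys,xs=np.where(l==k); print(st[k])
mid=(ys>ys.min()+14)&(ys<ys.max()-14); a,b=np.polyfit(ys[mid],xs[mid],1)
P=atz(c,T,[(a*v+b+262,v+140) for v in (ys.min(),ys.max())],.165); d=P[1]-P[0]
print(P.mean(0),np.degrees(np.arctan2(d[1],d[0])),np.linalg.norm(d))
s=arm.get_state(); print(s['eef_pos'],s['force'])
a=cv2.imread('pics/side0.png').astype(int); shot('side','side15'); b=cv2.imread('pics/side15.png').astype(int)
def top(im):  # dark bar extent in the side image
    m=im[208:232,160:205].max(2)<70; y,x=np.where(m); return x.min()+160,x.max()+160,y.min()+208,y.max()+208,m.sum()
print(top(a),top(b))
# hood lower flange edge: vertical profile compare
for x in (150,170,190,205): print(x,np.abs(a[200:275,x]-b[200:275,x]).mean(1).round().astype(int)[::3])
```

```text
[  9  26  15  71 607]
[0.5243 0.2808 0.165 ] 77.00063488821243 0.07544819821528795
[0.5221 0.2722 0.3181] [-0.1268  0.1003  0.1972]
(np.int64(167), np.int64(195), np.int64(216), np.int64(226), np.int64(59)) (np.int64(166), np.int64(194), np.int64(216), np.int64(226), np.int64(97))
150 [ 0  1  2  1  1  0  4 10  7  5  3  1  0  0  1  5  7 22  5  2  2  0  6  7
  1]
170 [  1   1   2   1   0   4   6 107  87  50   0   1   1   2   1   1   1   2
   2   0   1   0   4   5  14]
190 [ 1  1  1  0  0  0  2 91 83 24  3  4 16 37  5  0  1  0  0  1  1  4  4  3
  2]
205 [ 0  1  1  1  2  1  0  1  1  1  1  1  1  1 22 11 41 18 19  1  0  3  2  2
  0]
```

The side image shows the handle at the same rows as at the start (216–226) and the release height equals the seated height, so the hood is fully down. Handing in.

Run:
```python
from station import arm, optics
print(arm.job_done())
```

```text
the job is handed in; nothing more can be done
None
```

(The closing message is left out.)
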